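Empty the mould into the weighing tray on a tared balance

TASK

Weigh the batch of castings that is under the mould's cover: set the empty weighing tray centred and square on the balance pan and, with it standing there, press the tare button; only then take the castings out of the mould. Lay all of them flat, stubs up, in the weighing tray, and at the end put the cover back squarely on the mould, leaving the laden tray centred and square on the pan. Leave the spirit lamp, the beaker and the wax block where they stand.

Things in the scene. Friction and masses are not known exactly. Their poses are not given: they have to be found in the camera images.
- mould_top (a point): centre of the top face of the mould, an aluminium block 100 (x) x 180 (y) x 26 (z) mm fixed to the bench. In its top four pockets in a row along y, at y = -60, -20, 20, 60 mm, each 73 mm (x) x 33 mm (y), 12 mm deep. Two to four pockets hold a casting, hidden at first by the cover
- cover_mid (a point): centre (half-way up) of the loose cover, a grey hood open underneath, 96 (x) x 176 (y) x 50 mm, walls 4 mm, 180 g, with a black grip bar on top 16 mm thick (x), 60 mm long (y), 30 mm tall; 80 mm high in all; this point is 40 mm above its lower edge. It stands, not located, on the mould's flat top, x and y along the mould's; put it aside anywhere on the bench
- tray_mid (a point): centre (half-way up) of the loose steel weighing tray, 88 (x) x 180 (y) mm, rim 18 mm high, walls and floor 4 mm, 200 g; at its centre an upright plate handle 44 mm wide (x), 12 mm thick (y), top 60 mm above the underside. This point is 30 mm above the underside. Room for two castings each side of the handle, length along tray x, centred at y = 30, 66, -30, -66 mm. Starts empty on the bench
- pan_top (a point): centre of the top of the balance's flat steel pan, 130 (x) x 190 (y) mm, no rim, 61 mm above the bench when empty. It is on a vertical spring and sinks about 3 mm per 100 g, 18 mm at most. Square: tray x along pan x, either way round
- pan (a joint): sinking of the balance pan, m: 0 empty, grows as it sinks, stop at 0.018
- tare (a joint): travel of the tare button, m: 0 up, 0.006 fully down; springs back; fully down takes 5 N; more than 0.004 counts as pressed
- tare_top (a point): centre of the top of the tare button, a round grey push button 28 mm across in a black collar on the low front panel of the balance (100 mm in front of the pan's centre, towards the pan's -x, and 45 mm towards its -y); press straight down
- casting0_mid (a point): centre (half-way up) of a casting (all four alike; off-white): bar 70 (x) x 30 (y) x 14 (z) mm with a square pouring stub 16 x 16 mm standing up from its middle, 48 mm high in all; this point is 24 mm above the underside; z up, along the stub. 50 g. At the start it lies in one of the pockets, stub up, its x along the mould's x; may be absent
- casting1_mid (a point): centre (half-way up) of another casting (all four alike; off-white): bar 70 (x) x 30 (y) x 14 (z) mm with a square pouring stub 16 x 16 mm standing up from its middle, 48 mm high in all; this point is 24 mm above the underside; z up, along the stub. 50 g. At the start it lies in one of the pockets, stub up, its x along the mould's x; may be absent
- casting2_mid (a point): centre (half-way up) of another casting (all four alike; off-white): bar 70 (x) x 30 (y) x 14 (z) mm with a square pouring stub 16 x 16 mm standing up from its middle, 48 mm high in all; this point is 24 mm above the underside; z up, along the stub. 50 g. At the start it lies in one of the pockets, stub up, its x along the mould's x; may be absent
- casting3_mid (a point): centre (half-way up) of another casting (all four alike; off-white): bar 70 (x) x 30 (y) x 14 (z) mm with a square pouring stub 16 x 16 mm standing up from its middle, 48 mm high in all; this point is 24 mm above the underside; z up, along the stub. 50 g. At the start it lies in one of the pockets, stub up, its x along the mould's x; may be absent
- spirit_lamp: bystander: round spirit lamp, 66 mm across, 69 mm high; origin under its centre
- beaker: bystander: milky plastic beaker, 61 mm across, 88 mm high; origin under its centre
- wax_block: bystander: block of blue wax, 50 x 75 x 28 mm; origin under its centre

How it is judged:
On the way, in this order (a step that is already met when the one before it is completed fails the run):
1. the empty weighing tray stands centred and square on the balance pan, let go, the castings still in the mould (horizontal distance between tray_mid and pan_top below 0.015 m and z of tray_mid in the frame of pan_top between 0.024 and 0.036 m and angle between the x axis of tray_mid and the x axis of pan_top, either way round below 0.2 rad and angle between tray_mid's own z axis and vertical below 0.1 rad and linear speed of tray below 0.03 m/s and z of casting0_mid in the frame of mould_top between 0 and 0.02 m and horizontal distance between each of casting0_mid, casting1_mid, casting2_mid, casting3_mid and mould_top below 0.1 m and z of casting1_mid in the frame of mould_top between 0 and 0.02 m and z of casting2_mid in the frame of mould_top between 0 and 0.02 m and z of casting3_mid in the frame of mould_top between 0 and 0.02 m and contact force between the fingers and tray below 0.1 N), for 0.2 s.
2. the tare button is pressed with the empty tray on the pan and the castings still in the mould (value of joint tare above 0.004 m and horizontal distance between tray_mid and pan_top below 0.015 m and z of tray_mid in the frame of pan_top between 0.024 and 0.036 m and angle between the x axis of tray_mid and the x axis of pan_top, either way round below 0.2 rad and angle between tray_mid's own z axis and vertical below 0.1 rad and z of casting0_mid in the frame of mould_top between 0 and 0.02 m and horizontal distance between each of casting0_mid, casting1_mid, casting2_mid, casting3_mid and mould_top below 0.1 m and z of casting1_mid in the frame of mould_top between 0 and 0.02 m and z of casting2_mid in the frame of mould_top between 0 and 0.02 m and z of casting3_mid in the frame of mould_top between 0 and 0.02 m), for 0.05 s.
At the end, for the whole second after the job is handed in: The tray stands on the pan within 15 mm of its centre and 0.2 rad of square, every casting present lies flat on the tray's floor, stub up (within 0.12 rad), the cover stands level on the mould's top within 15 mm of its centre and 0.2 rad of square; all at rest (horizontal distance between tray_mid and pan_top below 0.015 m and z of tray_mid in the frame of pan_top between 0.024 and 0.036 m and angle between the x axis of tray_mid and the x axis of pan_top, either way round below 0.2 rad and angle between tray_mid's own z axis and vertical below 0.1 rad and linear speed of each of tray, casting0, casting1, casting2, casting3, cover below 0.03 m/s and x of casting0_mid in the frame of tray_mid between -0.03 and 0.03 m and y of casting0_mid in the frame of tray_mid between -0.085 and 0.085 m and z of casting0_mid in the frame of tray_mid between -0.008 and 0.004 m and angle between each of casting0_mid, casting1_mid, casting2_mid, casting3_mid's own z axis and vertical below 0.12 rad and x of casting1_mid in the frame of tray_mid between -0.03 and 0.03 m and y of casting1_mid in the frame of tray_mid between -0.085 and 0.085 m and z of casting1_mid in the frame of tray_mid between -0.008 and 0.004 m and x of casting2_mid in the frame of tray_mid between -0.03 and 0.03 m and y of casting2_mid in the frame of tray_mid between -0.085 and 0.085 m and z of casting2_mid in the frame of tray_mid between -0.008 and 0.004 m and x of casting3_mid in the frame of tray_mid between -0.03 and 0.03 m and y of casting3_mid in the frame of tray_mid between -0.085 and 0.085 m and z of casting3_mid in the frame of tray_mid between -0.008 and 0.004 m and horizontal distance between cover_mid and mould_top below 0.015 m and z of cover_mid in the frame of mould_top between 0.034 and 0.046 m and angle between the x axis of cover_mid and the x axis of mould_top, either way round below 0.2 rad and angle between cover_mid's own z axis and vertical below 0.08 rad); the robot touches nothing.
It fails at once if the spirit lamp is pushed more than 30 mm or tipped (distance of spirit_lamp from where it was at the start of the episode above 0.03 m or angle between spirit_lamp's own z axis and vertical above 0.4 rad).
It fails at once if the plastic beaker is pushed more than 30 mm or tipped (distance of beaker from where it was at the start of the episode above 0.03 m or angle between beaker's own z axis and vertical above 0.4 rad).
It fails at once if the wax block is pushed more than 30 mm or tipped (distance of wax_block from where it was at the start of the episode above 0.03 m or angle between wax_block's own z axis and vertical above 0.4 rad).
Of casting0, casting1, casting2, casting3 only 2 to 4 are there at a start; the rules pass over those that are not, and their reading is None.
At some moment in a run one of tray, cover may be knocked a few centimetres aside while the robot is not near it.
It also fails if it takes over 210 s, if anything falls off the work surface, if the arm or the gripper's body presses on something with over 40 N, if the wrist force passes 120 N, or if a joint passes its speed limit or range.

ROBOT

A 7-joint arm with a two-finger parallel gripper is mounted at the origin on a cart in front of the work surface, level with it; the furniture and walls round the work are solid. World frame = base frame: x ahead of the robot, y to its left, z up, the work surface at z = 0. Lengths are in m, angles in rad, forces in N, time in s.
With the tool pointing down it reaches from about 0.4 to 0.85 m from the base axis. Payload 10.4 kg.
Tool frame: the origin (TCP) lies at the very end of the fingers, on their centre line; the grasp point (between the pads) lies 19 mm behind it; z points along the fingers, y is the direction in which the jaws open and shut (so a half turn about z gives the same grasp; the last joint's range is limited). The gripper opens to 85 mm and grips with 20 to 120 N. Pads are 22 mm wide; open, the fingers measure 114 mm over their backs; the gripper's body (76 mm by 85 mm) begins 54 mm behind the grasp point. The pads swing forward as they close: fully open they stand 13 mm farther back than shut.
Start: joints at [-1.218, 0.332, -0.065, 1.46, 0.022, 1.35, -0.088], TCP at [0.229, 0.581, 0.231] pointing down, gripper open.
Joint ranges: [-2.6, 2.6], [-0.5, 2.12], [-1.47, 1.34], [0.16, 2.42], [-1.27, 4.41], [0.06, 2.06], [-2.6, 2.6]. Speed limits (rad/s): [2.22, 2.22, 2.79, 2.79, 3.14, 3.14, 3.14].

INTERFACE

Orientations are given as a unit quaternion [x, y, z, w].
In Python, from workcell import get_obs, camera, camera_info, hand_in gives the robot as it stands.
- The arm moves only by the tool move_arm, never from a script. Its argument "moves" is a list of rows, each a list of 3 entries, a list of its own where there are three numbers: the shift along the tool's x, y, z in units of 25 mm (1.0 is 25 mm), then the turn, a rotation vector about the tool's x, y, z in degrees, then the opening, from 0 (shut) to 1 (fully open). A call has 1 to 5 rows; each row shifts and turns the commanded pose from where the row before left it, along the tool's axes as they then stand; what a row does not reach is not made up. A row lasts 1/8 s, in which the tool goes at most 62.5 mm and 10.7 degrees, less where a joint would pass 70% of its speed; a pose out of reach is approached as far as the arm can. A call is refused whole if a number of a shift passes 1 or a number of a turn 10.7, either way. A call with a gripper value outside its range is refused whole. The fingers move at their own pace and stop on an object; "squeeze" is the grip in N (left out, the last holds). Time passes only in rows, so rows that do not move let the fingers close. It gives the time, the measured TCP pose, the force and the opening at its end, in the units of the state.
- get_obs(): the state, without advancing time (a new reading comes with each control period).
- camera(name): name is "scene" or "top"; returns the picture (400x640x3 uint8, red, green, blue); there is no depth.
- camera_info(name): a dict with "fx", "fy", "cx", "cy" (pixels), "origin" and "rotation" of the camera in the world. Camera axes: x right, y down, z forward; pixel columns grow to the right and rows downward; lengths in m; the calibration is good to about 2 mm. A picture is of the moment at which its call begins. camera_info takes no time and is no camera call.
- hand_in(): hands the job in, once; it reports no verdict.
The state is a dict: "clock": time; "joint_pos": joint angles; "joint_velocities": joint speeds; "tau": joint torques, N m; "position": TCP position; "ee_rot": TCP orientation; "ft_force": force on the tool from outside, world axes, zero at the start; "torque": the same for the moment, N m; "grip_width": opening from 0.0 (shut) to 1.0 (fully open).
Only numpy, scipy, OpenCV 4.12 (cv2) and the standard library are available. Lean on these libraries where they do the work, as an engineer would, in place of code of your own. Each camera call takes 0.05 s, during which the arm holds its last target. There are 200 camera calls.

## Working session

There is one attempt and no reset: what is moved stays moved. The work goes in short steps, Python scripts to look and compute and a tool call to move; the robot and the scene stay as the last step left them, time stands still between calls to the robot, and variables do not carry over. Pictures are saved under pics/ and viewed, about 12 in all and at most 16, crops included, and the job is handed in when it is done.

Besides the shell and the picture viewer there is one more tool, called by a JSON object that holds its "op" and its "data", one argument or row to a line. move_arm: Moves the arm, as the interface text tells. Its arguments: {"type":"object","properties":{"moves":{"type":"array","items":{"type":"array"}},"squeeze":{"type":"number"}},"required":["moves"]}

```bash
mkdir -p pics; ls; python3 - <<'E'
from workcell import *
import cv2
for n in("scene","top"):
    cv2.imwrite(f"pics/{n}0.png",camera(n)[:,:,::-1]); print(n,camera_info(n))
o=get_obs();print(o)
E
```

```text
pics
scene {'fx': 509.3638065131227, 'fy': 509.3638065131227, 'cx': 324.2464244491509, 'cy': 194.3915201011199, 'origin': array([-0.02666605, -0.73765204,  0.90588375]), 'rotation': array([ 0.84954992, -0.32716211,  0.15696304, -0.382874  ])}
top {'fx': 436.19697963317924, 'fy': 436.19697963317924, 'cx': 318.138404161198, 'cy': 208.0171296007182, 'origin': array([ 0.43273093, -0.04453266,  1.25683244]), 'rotation': array([ 0.71180849, -0.69903855,  0.05178863, -0.04462872])}
{'clock': 0.1, 'joint_pos': array([-1.21760287,  0.33277469, -0.06469522,  1.46082417,  0.02157212,
        1.34990729, -0.08854276]), 'joint_velocities': array([-0.0014234 , -0.0009893 ,  0.00041076, -0.00293877, -0.00057253,
       -0.00080844,  0.0001637 ]), 'tau': array([ 1.35007609e-03, -6.26741195e+01,  4.90357191e-02, -3.92424917e+01,
        1.63321698e-02,  6.94601287e-03, -2.59588541e-05]), 'position': array([0.22925914, 0.58108574, 0.23063253]), 'ee_rot': array([ 1.86810158e-01,  9.82395843e-01, -6.01642818e-04, -9.94171345e-05]), 'ft_force': array([-0.37471644, -0.71662955, -0.3735981 ]), 'torque': array([-0.00765833,  0.0037254 ,  0.01492009]), 'grip_width': 0.9984480574209614}
```

View pics/top0.png

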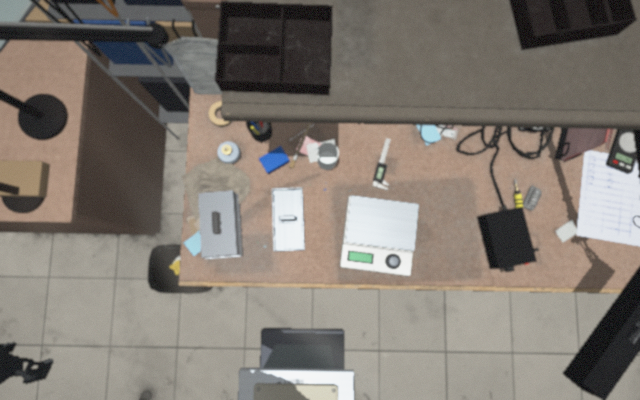

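View pics/scene0.png

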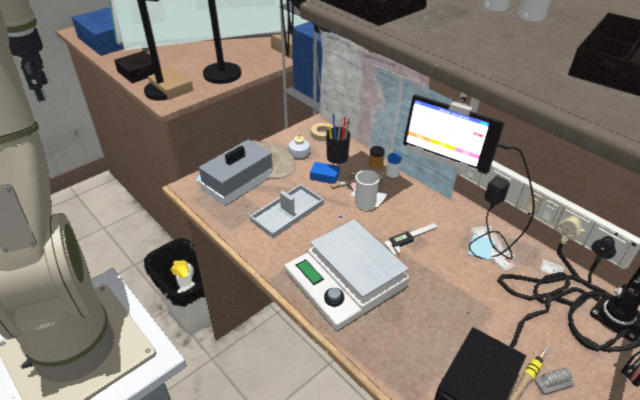

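```bash
cat > h.py <<'E'
import numpy as np,cv2
from workcell import *
from scipy.spatial.transform import Rotation as R
def ray(n,p,z):
    c=camera_info(n);d=R.from_quat(c['rotation']).apply([(p[0]-c['cx'])/c['fx'],(p[1]-c['cy'])/c['fy'],1])
    o=np.array(c['origin']);return (o+d*(z-o[2])/d[2])[:2].round(4)
def proj(n,P):
    c=camera_info(n);q=R.from_quat(c['rotation']).inv().apply(np.array(P)-c['origin'])
    return (q[0]/q[2]*c['fx']+c['cx'],q[1]/q[2]*c['fy']+c['cy'])
def crop(n,x0,y0,x1,y1,s,f):
    im=camera(n)[:,:,::-1];cv2.imwrite(f,cv2.resize(im[y0:y1,x0:x1],None,fx=s,fy=s,interpolation=cv2.INTER_CUBIC))
E
python3 - <<'E'
from h import *
im=cv2.imread('pics/top0.png')
cv2.imwrite('pics/c1.png',cv2.resize(im[130:290,180:440],None,fx=3,fy=3,interpolation=cv2.INTER_CUBIC))
print(ray('top',(320,200),0),ray('top',(220,200),0),ray('scene',(288,200),.06),ray('top',(288,217),.06))
print(R.from_quat(get_obs()['ee_rot']).as_matrix().round(3))
E
```

```text
[ 0.6291 -0.0608] [0.6236 0.23  ] [0.5567 0.0113] [0.5706 0.0275]
[[-0.93   0.367 -0.   ]
 [ 0.367  0.93  -0.001]
 [-0.    -0.001 -1.   ]]
```

View pics/c1.png

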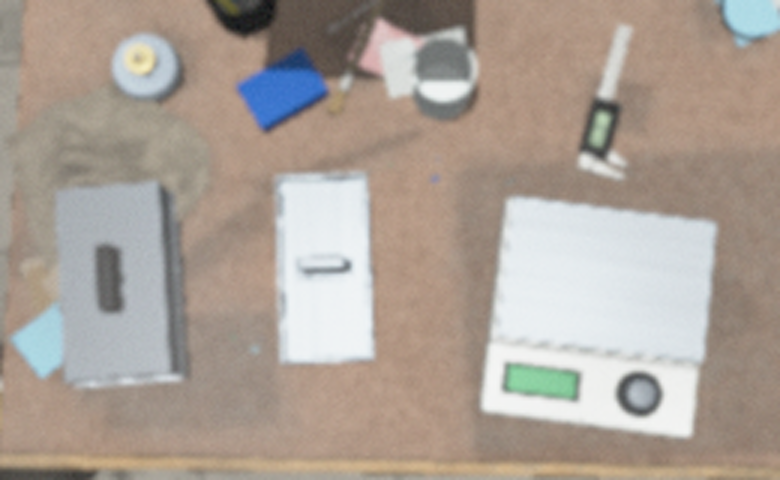

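```bash
python3 - <<'E'
from h import *
def q(n,pts,z,ox=180,oy=130,s=3):
    P=np.array([ray('top',(ox+(x+.5)/s-.5,oy+(y+.5)/s-.5),z) for x,y in pts]);c=P.mean(0)
    print(n,c.round(4)); 
    if len(P)==4:
        r=cv2.minAreaRect((P*1000).astype(np.float32));print(r)
        e=[P[1]-P[0],P[2]-P[3],P[3]-P[0],P[2]-P[1]]
        print([ (round(float(np.linalg.norm(a)),4),round(float(np.degrees(np.arctan2(a[1],a[0]))),1)) for a in e])
q('pan',[(508,198),(716,222),(703,362),(493,345)],.061)
q('tray',[(277,176),(367,173),(374,358),(281,362)],.018)
q('handle',[(324,264)],.06)
q('cover',[(57,190),(158,182),(176,375),(68,381)],.076)
q('bar',[(109,278)],.106)
for z in (.03,.04,.05):q('btn',[(640,394)],z)
q('lamp',[(145,67)],.03);q('wax',[(283,90)],.028);q('beaker',[(445,70)],.088)
# scene: find handle etc for check
im=cv2.imread('pics/scene0.png');cv2.imwrite('pics/c2.png',cv2.resize(im[130:330,170:420],None,fx=3,fy=3,interpolation=cv2.INTER_CUBIC))
E
```

```text
pan [ 0.5575 -0.2303]
((556.2686767578125, -230.64337158203125), (193.9111785888672, 136.7815399169922), 84.71456146240234)
[(0.1939, -95.6), (0.1923, -93.6), (0.1368, 174.7), (0.1301, 174.0)]
tray [0.5713 0.0302]
((571.1307983398438, 29.871543884277344), (178.04830932617188, 87.65806579589844), 3.051100730895996)
[(0.0864, -86.9), (0.0877, -86.5), (0.178, -177.0), (0.1774, -176.6)]
handle [0.5687 0.0284]
cover [0.5479 0.216 ]
((547.3499755859375, 214.90000915527344), (177.67803955078125, 96.28339385986328), 6.369288444519043)
[(0.0921, -84.3), (0.0964, -85.8), (0.174, -173.6), (0.1767, -172.3)]
bar [0.5476 0.2145]
btn [ 0.4556 -0.2675]
btn [ 0.4555 -0.2657]
btn [ 0.4553 -0.2639]
lamp [0.7594 0.2072]
wax [0.7399 0.0742]
beaker [ 0.7467 -0.0795]
```

View pics/c2.png

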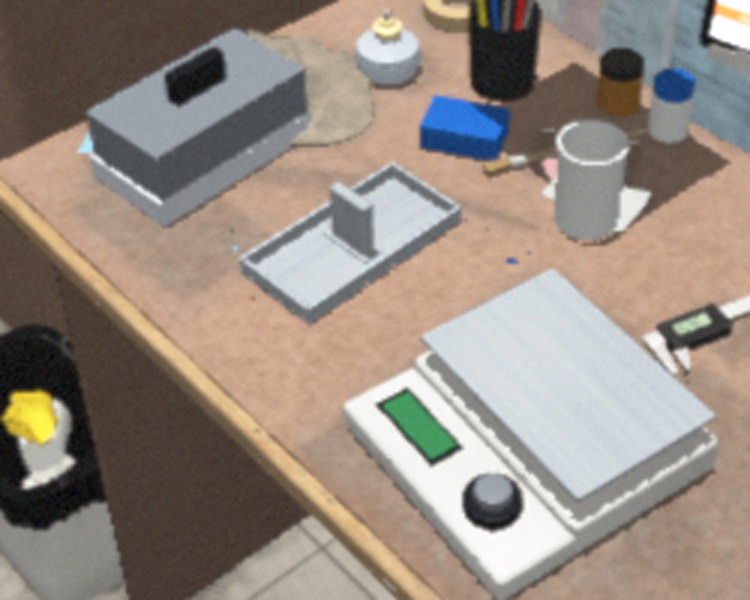

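```bash
cat >> h.py <<'E'
def yaw(o): 
    m=R.from_quat(o['ee_rot']).as_matrix(); return np.degrees(np.arctan2(m[1,1],m[0,1]))
def plan(xyz,yw=None,n=None,grip=1,cur=None):
    """rows from the current pose to xyz with tool y at world angle yw (tool straight down)"""
    o=get_obs(); p,y=(o['position'],yaw(o)) if cur is None else cur
    dy=0 if yw is None else (yw-y+180)%360-180
    d=np.array(xyz)-p
    n=n or max(int(np.ceil(abs(dy)/10.5)),int(np.ceil(np.abs(d).max()/.023/1.0)),int(np.ceil(np.linalg.norm(d[:2])/.0245)),1)
    rows=[];c=np.array(p,float);t=-dy/n
    for i in range(n):
        a=np.radians(y+dy*i/n); ey=np.array([np.cos(a),np.sin(a),0]);ex=np.array([np.cos(a+np.pi/2),np.sin(a+np.pi/2),0])
        e=p+d*(i+1)/n-c
        s=np.round(np.array([e@ex,e@ey,-e[2]])/.025,2); c=c+.025*(s[0]*ex+s[1]*ey-np.array([0,0,s[2]]))
        rows.append([s.tolist(),[0,0,round(t,1)],grip])
    print('from',np.round(p,4),round(y,1),'n',n)
    for i in range(0,n,5):print(str(rows[i:i+5]).replace(' ',''))
E
python3 - <<'E'
from h import *
def q(n,pts,z):
    P=np.array([ray('scene',(170+(x+.5)/3-.5,130+(y+.5)/3-.5),z) for x,y in pts]);print(n,P.mean(0).round(4))
    if len(P)==4:print([(round(float(np.linalg.norm(a)),4),round(float(np.degrees(np.arctan2(a[1],a[0]))),1)) for a in [P[1]-P[0],P[2]-P[3],P[3]-P[0],P[2]-P[1]]])
q('pan',[(422,340),(552,270),(714,413),(580,497)],.061)
q('tray',[(241,262),(393,165),(461,210),(309,314)],.018)
q('hand',[(352,201)],.06)
q('cov',[(89,112),(236,30),(306,75),(156,157)],.076)
q('btn',[(494,490)],.045)
plan([.5705,.0295,.13],3.2)
E
```

```text
pan [ 0.556  -0.2339]
[(0.1284, -5.1), (0.1274, -5.5), (0.1837, -95.2), (0.1845, -95.5)]
tray [0.5646 0.0252]
[(0.178, 3.8), (0.1778, 3.8), (0.0858, -86.7), (0.0858, -86.9)]
hand [0.5628 0.0226]
cov [0.5431 0.2124]
[(0.1708, 5.5), (0.1667, 2.7), (0.0906, -84.2), (0.0989, -86.8)]
btn [ 0.453 -0.267]
from [0.2293 0.5811 0.2306] 68.5 n 27
[[[-0.77,-0.57,0.15],[0,0,np.float64(2.4)],1],[[-0.79,-0.55,0.15],[0,0,np.float64(2.4)],1],[[-0.82,-0.5,0.15],[0,0,np.float64(2.4)],1],[[-0.84,-0.48,0.15],[0,0,np.float64(2.4)],1],[[-0.85,-0.43,0.15],[0,0,np.float64(2.4)],1]]
[[[-0.88,-0.4,0.14],[0,0,np.float64(2.4)],1],[[-0.89,-0.37,0.15],[0,0,np.float64(2.4)],1],[[-0.9,-0.32,0.15],[0,0,np.float64(2.4)],1],[[-0.92,-0.29,0.15],[0,0,np.float64(2.4)],1],[[-0.92,-0.25,0.15],[0,0,np.float64(2.4)],1]]
[[[-0.94,-0.21,0.15],[0,0,np.float64(2.4)],1],[[-0.95,-0.17,0.15],[0,0,np.float64(2.4)],1],[[-0.95,-0.13,0.15],[0,0,np.float64(2.4)],1],[[-0.96,-0.08,0.15],[0,0,np.float64(2.4)],1],[[-0.96,-0.05,0.15],[0,0,np.float64(2.4)],1]]
[[[-0.96,-0.01,0.15],[0,0,np.float64(2.4)],1],[[-0.96,0.03,0.14],[0,0,np.float64(2.4)],1],[[-0.96,0.08,0.15],[0,0,np.float64(2.4)],1],[[-0.95,0.11,0.15],[0,0,np.float64(2.4)],1],[[-0.95,0.15,0.15],[0,0,np.float64(2.4)],1]]
[[[-0.94,0.2,0.15],[0,0,np.float64(2.4)],1],[[-0.93,0.23,0.15],[0,0,np.float64(2.4)],1],[[-0.92,0.27,0.15],[0,0,np.float64(2.4)],1],[[-0.91,0.31,0.15],[0,0,np.float64(2.4)],1],[[-0.9,0.35,0.15],[0,0,np.float64(2.4)],1]]
[[[-0.88,0.39,0.15],[0,0,np.float64(2.4)],1],[[-0.86,0.42,0.15],[0,0,np.float64(2.4)],1]]
```

```bash
cat >> h.py <<'E'
def go(xyz,yw=None,cur=None):
    """turn in place, then equal translation rows"""
    o=get_obs(); p,y=(o['position'],yaw(o)) if cur is None else cur
    dy=0 if yw is None else (yw-y+180)%360-180
    m=int(np.ceil(abs(dy)/10.6)); d=np.array(xyz)-p
    a=np.radians(y+dy); s=np.array([d@[-np.sin(a),np.cos(a),0],d@[np.cos(a),np.sin(a),0],-d[2]])/.025
    n=max(1,int(np.ceil(np.abs(s).max())))
    print('at',np.round(p,4),round(float(y),1),'| turn %d x %.2f | move %d x'%(m,-dy/m if m else 0,n),np.round(s/n,3).tolist(),'t',round(o['clock'],1),'F',o['ft_force'].round(1),'w',round(o['grip_width'],3))
    return (np.array(xyz),y+dy)
E
python3 -c "
from h import *
go([.568,.0275,.13],3.3)"
```

```text
at [0.2293 0.5811 0.2306] 68.5 | turn 7 x 9.31 | move 23 x [-0.995, 0.533, 0.175] t 0.1 F [-0.4 -0.7 -0.4] w 0.998
```

{"op": "move_arm", "data": {
  "moves": [
    [[0,0,0],[0,0,9.3],1],
    [[0,0,0],[0,0,9.3],1],
    [[0,0,0],[0,0,9.3],1],
    [[0,0,0],[0,0,9.3],1],
    [[0,0,0],[0,0,9.3],1]
  ]
}}

```text
clock: 0.72
position: [0.2293, 0.5812, 0.2308]
ee_rot: [0.562, 0.827, -0.0, 0.0]
ft_force: [-0.5, -0.5, -0.3]
grip_width: 0.999
```

{"op": "move_arm", "data": {
  "moves": [
    [[0,0,0],[0,0,9.3],1],
    [[0,0,0],[0,0,9.4],1],
    [[-0.995,0.533,0.175],[0,0,0],1],
    [[-0.995,0.533,0.175],[0,0,0],1],
    [[-0.995,0.533,0.175],[0,0,0],1]
  ]
}}

```text
clock: 1.35
position: [0.2739, 0.5082, 0.2176]
ee_rot: [0.687, 0.727, -0.0, 0.0]
ft_force: [0.1, 0.7, -0.1]
grip_width: 1.001
```

{"op": "move_arm", "data": {
  "moves": [
    [[-0.995,0.533,0.175],[0,0,0],1],
    [[-0.995,0.533,0.175],[0,0,0],1],
    [[-0.995,0.533,0.175],[0,0,0],1],
    [[-0.995,0.533,0.175],[0,0,0],1],
    [[-0.995,0.533,0.175],[0,0,0],1]
  ]
}}

```text
clock: 1.98
position: [0.3475, 0.3878, 0.1959]
ee_rot: [0.687, 0.727, -0.0, 0.0]
ft_force: [-1.0, -0.5, -0.4]
grip_width: 0.998
```

{"op": "move_arm", "data": {
  "moves": [
    [[-0.995,0.533,0.175],[0,0,0],1],
    [[-0.995,0.533,0.175],[0,0,0],1],
    [[-0.995,0.533,0.175],[0,0,0],1],
    [[-0.995,0.533,0.175],[0,0,0],1],
    [[-0.995,0.533,0.175],[0,0,0],1]
  ]
}}

```text
clock: 2.6
position: [0.421, 0.2675, 0.1741]
ee_rot: [0.687, 0.727, -0.0, -0.0]
ft_force: [0.3, 0.3, 0.0]
grip_width: 0.999
```

{"op": "move_arm", "data": {
  "moves": [
    [[-0.995,0.533,0.175],[0,0,0],1],
    [[-0.995,0.533,0.175],[0,0,0],1],
    [[-0.995,0.533,0.175],[0,0,0],1],
    [[-0.995,0.533,0.175],[0,0,0],1],
    [[-0.995,0.533,0.175],[0,0,0],1]
  ]
}}

```text
clock: 3.22
position: [0.4945, 0.1472, 0.1522]
ee_rot: [0.687, 0.727, -0.0, -0.0]
ft_force: [0.7, -0.1, 1.4]
grip_width: 0.995
```

{"op": "move_arm", "data": {
  "moves": [
    [[-0.995,0.533,0.175],[0,0,0],1],
    [[-0.995,0.533,0.175],[0,0,0],1],
    [[-0.995,0.533,0.175],[0,0,0],1],
    [[-0.995,0.533,0.175],[0,0,0],1],
    [[-0.995,0.533,0.175],[0,0,0],1]
  ]
}}

```text
clock: 3.85
position: [0.5681, 0.027, 0.1302]
ee_rot: [0.687, 0.727, -0.0, -0.0]
ft_force: [-0.2, -0.0, 0.3]
grip_width: 1.0
```

{"op": "move_arm", "data": {
  "moves": [
    [[0,0,0.9],[0,0,0],1],
    [[0,0,0.9],[0,0,0],1]
  ]
}}

```text
clock: 4.1
position: [0.5679, 0.0273, 0.0848]
ee_rot: [0.687, 0.727, -0.0, -0.0]
ft_force: [-0.3, -0.3, -0.2]
grip_width: 1.001
```

```bash
python3 -c "
from h import *
crop('scene',190,130,390,290,3.5,'pics/c3.png')
p=proj('scene',get_obs()['position']);print((p[0]-190+.5)*3.5,(p[1]-130+.5)*3.5)"
```

```text
339.51932139308394 206.69115497973556
```

View pics/c3.png

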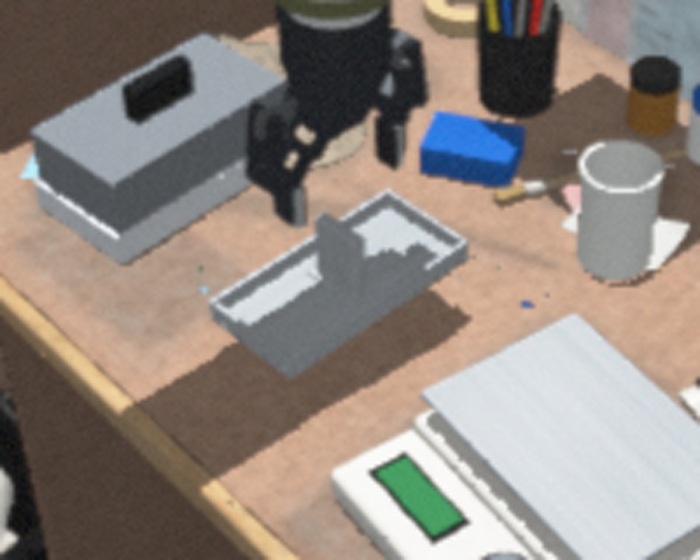

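{"op": "move_arm", "data": {
  "moves": [
    [[0,0,0.8],[0,0,0],1],
    [[0,0,0.8],[0,0,0],1],
    [[0,0,0.6],[0,0,0],1],
    [[0,0,0],[0,0,0],0],
    [[0,0,0],[0,0,0],0]
  ],
  "squeeze": 50
}}

```text
clock: 4.78
position: [0.5684, 0.0277, 0.0314]
ee_rot: [0.687, 0.727, 0.0, 0.0]
ft_force: [0.1, 0.5, -0.5]
grip_width: 0.6
```

{"op": "move_arm", "data": {
  "moves": [
    [[0,0,0],[0,0,0],0],
    [[0,0,0],[0,0,0],0],
    [[0,0,0],[0,0,0],0],
    [[0,0,0],[0,0,0],0]
  ]
}}

```text
clock: 5.28
position: [0.5685, 0.0278, 0.0314]
ee_rot: [0.687, 0.727, 0.001, 0.0]
ft_force: [-1.6, -0.1, 4.3]
grip_width: 0.132
```

{"op": "move_arm", "data": {
  "moves": [
    [[0,0,-0.5],[0,0,0],0],
    [[0,0,-0.8],[0,0,0],0],
    [[0,0,-1],[0,0,0],0],
    [[0,0,-1],[0,0,0],0],
    [[0,0,-1],[0,0,0],0]
  ]
}}

```text
clock: 5.9
position: [0.5677, 0.0276, 0.1394]
ee_rot: [0.687, 0.727, -0.0, -0.0]
ft_force: [0.1, -0.0, -1.3]
grip_width: 0.127
```

```bash
python3 -c "
from h import *
c=go([.557,-.232,.15],-95.2)
crop('scene',190,110,390,270,3.5,'pics/c4.png')"
```

```text
at [0.5677 0.0276 0.1394] 3.3 | turn 10 x 9.85 | move 11 x [0.047, 0.943, -0.039] t 5.9 F [ 0.1 -0.  -1.3] w 0.127
```

View pics/c4.png

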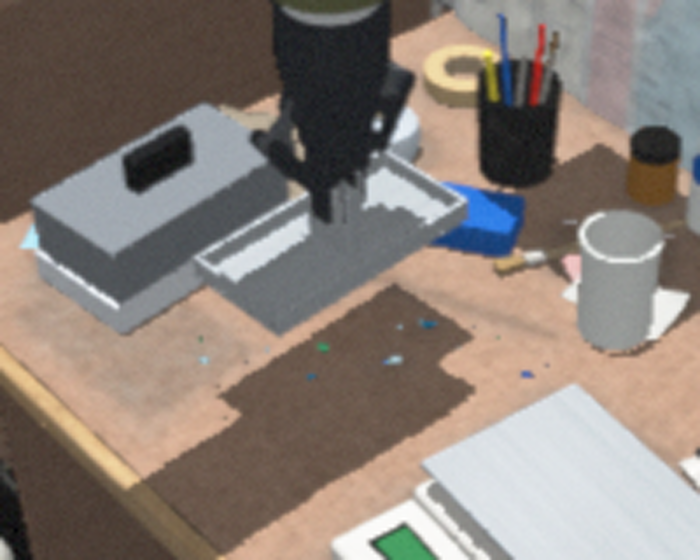

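{"op": "move_arm", "data": {
  "moves": [
    [[0,0,0],[0,0,9.85],0],
    [[0,0,0],[0,0,9.85],0],
    [[0,0,0],[0,0,9.85],0],
    [[0,0,0],[0,0,9.85],0],
    [[0,0,0],[0,0,9.85],0]
  ]
}}

```text
clock: 6.58
position: [0.5676, 0.0276, 0.138]
ee_rot: [0.928, 0.372, -0.0, -0.0]
ft_force: [-0.6, -0.3, -2.2]
grip_width: 0.132
```

{"op": "move_arm", "data": {
  "moves": [
    [[0,0,0],[0,0,9.85],0],
    [[0,0,0],[0,0,9.85],0],
    [[0,0,0],[0,0,9.85],0],
    [[0,0,0],[0,0,9.85],0],
    [[0,0,0],[0,0,9.85],0]
  ]
}}

```text
clock: 7.2
position: [0.5676, 0.0277, 0.138]
ee_rot: [0.999, -0.049, -0.0, -0.0]
ft_force: [0.4, -0.4, -2.7]
grip_width: 0.128
```

{"op": "move_arm", "data": {
  "moves": [
    [[0.047,0.943,-0.04],[0,0,0],0],
    [[0.047,0.943,-0.04],[0,0,0],0],
    [[0.047,0.943,-0.04],[0,0,0],0],
    [[0.047,0.943,-0.04],[0,0,0],0],
    [[0.047,0.943,-0.04],[0,0,0],0]
  ]
}}

```text
clock: 7.82
position: [0.5626, -0.0909, 0.143]
ee_rot: [0.999, -0.046, -0.0, -0.0]
ft_force: [-0.5, 0.1, -2.1]
grip_width: 0.13
```

{"op": "move_arm", "data": {
  "moves": [
    [[0.047,0.943,-0.04],[0,0,0],0],
    [[0.047,0.943,-0.04],[0,0,0],0],
    [[0.047,0.943,-0.04],[0,0,0],0],
    [[0.047,0.943,-0.04],[0,0,0],0],
    [[0.047,0.943,-0.04],[0,0,0],0]
  ]
}}

```text
clock: 8.45
position: [0.5578, -0.2087, 0.148]
ee_rot: [0.999, -0.046, -0.0, -0.0]
ft_force: [0.7, 0.4, -2.3]
grip_width: 0.131
```

{"op": "move_arm", "data": {
  "moves": [
    [[0.047,0.943,-0.04],[0,0,0],0],
    [[0,0,0.6],[0,0,0],0],
    [[0,0,0.6],[0,0,0],0],
    [[0,0,0],[0,0,0],0]
  ]
}}

```text
clock: 8.95
position: [0.5564, -0.2301, 0.1172]
ee_rot: [0.999, -0.045, -0.002, -0.001]
ft_force: [-0.3, 0.2, -1.7]
grip_width: 0.132
```

```bash
python3 -c "
from h import *
go([.557,-.232,.10],-95.2)
crop('top',330,170,440,280,5,'pics/a.png');crop('scene',270,190,430,330,4,'pics/b.png')
a=cv2.imread('pics/a.png');b=cv2.imread('pics/b.png');
a=cv2.resize(a,(400,400));b=cv2.resize(b,(400,350))
b=cv2.copyMakeBorder(b,0,50,0,0,cv2.BORDER_CONSTANT)
cv2.imwrite('pics/c5.png',np.hstack([a,b]))"
```

```text
at [ 0.5564 -0.2301  0.1172] -95.1 | turn 1 x 0.05 | move 1 x [0.029, 0.076, 0.688] t 8.9 F [-0.3  0.2 -1.7] w 0.132
```

View pics/c5.png

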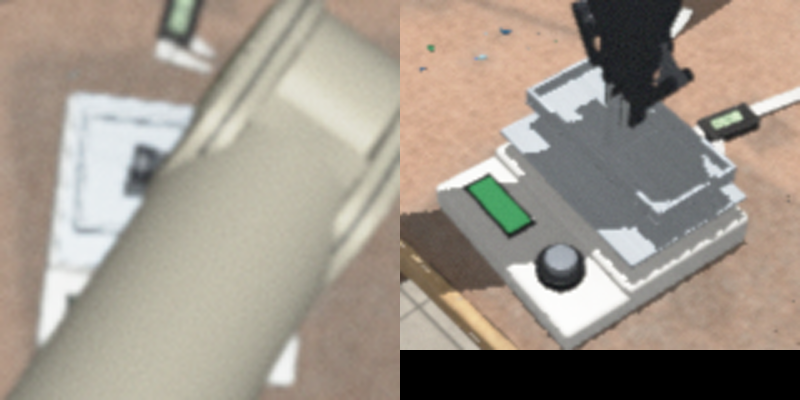

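```bash
python3 -c "
from h import *
A=ray('scene',(321.2,227.2),.104);B=ray('scene',(404,258),.104)
print(A,B,np.linalg.norm(A-B),(A+B)/2)
a=np.radians(-95.2);y=np.array([np.cos(a),np.sin(a)]);x=np.array([-y[1],y[0]])
T=get_obs()['position'][:2]
for P in(A,B):
  d=P-T;print('x',d@x,'y',d@y)
"
```

```text
[ 0.5238 -0.147 ] [ 0.5922 -0.3304] 0.1957399294983014 [ 0.558  -0.2387]
x -0.04097120887563433 y -0.08052165168554395
x 0.043769299197970846 y 0.09592427853509689
```

{"op": "move_arm", "data": {
  "moves": [
    [[0,0,0.4],[0,0,0],0],
    [[0,0,0.4],[0,0,0],0],
    [[0,0,0.2],[0,0,0],0],
    [[0,0,0.15],[0,0,0],0],
    [[0,0,0],[0,0,0],0]
  ]
}}

```text
clock: 9.68
position: [0.5572, -0.2318, 0.0903]
ee_rot: [0.999, -0.046, -0.0, -0.0]
ft_force: [-0.4, -0.3, -0.6]
grip_width: 0.129
```

{"op": "move_arm", "data": {
  "moves": [
    [[0,0,0],[0,0,0],0.3],
    [[0,0,0],[0,0,0],0.5],
    [[0,0,0],[0,0,0],0.5],
    [[0,0,0],[0,0,0],0.5]
  ]
}}

```text
clock: 10.18
position: [0.5573, -0.2317, 0.0905]
ee_rot: [0.999, -0.046, 0.0, -0.0]
ft_force: [-0.6, -0.7, 0.0]
grip_width: 0.503
```

{"op": "move_arm", "data": {
  "moves": [
    [[0,0,-0.4],[0,0,0],0.5],
    [[0,0,-1],[0,0,0],0.5],
    [[0,0,-1],[0,0,0],0.5],
    [[0,0,-1],[0,0,0],0.3],
    [[0,0,0],[0,0,0],0]
  ]
}}

```text
clock: 10.8
position: [0.5582, -0.2324, 0.1778]
ee_rot: [0.999, -0.046, 0.002, 0.0]
ft_force: [-0.1, 0.0, 0.1]
grip_width: 0.102
```

```bash
python3 -c "
from h import *
c=go([.454,-.267,.14])
crop('scene',270,190,430,330,4.5,'pics/c6.png')"
```

```text
at [ 0.5582 -0.2324  0.1778] -95.2 | turn 0 x 0.00 | move 5 x [-0.805, 0.352, 0.303] t 10.8 F [-0.1  0.   0.1] w 0.102
```

View pics/c6.png

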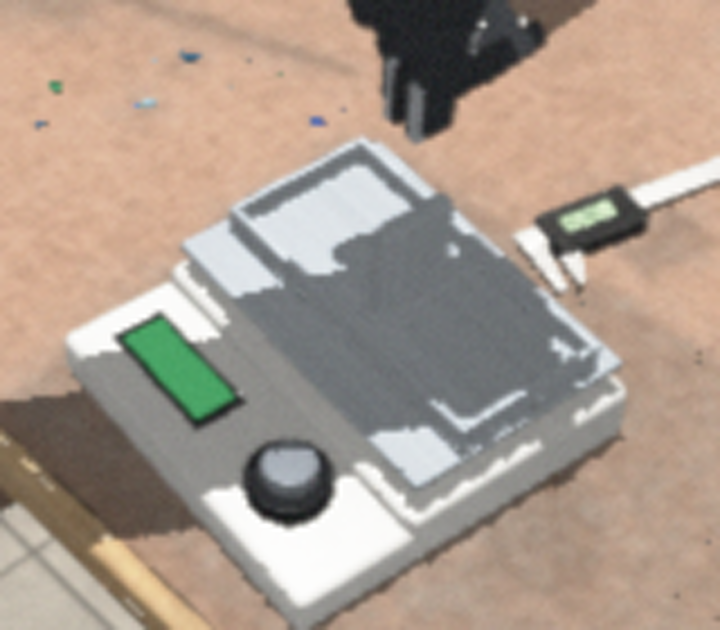

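```bash
python3 -c "
from h import *
f=lambda x,y,z:ray('scene',(270+(x+.5)/4.5-.5,190+(y+.5)/4.5-.5),z)
P=[f(185,245,.055),f(415,488,.055),f(620,365,.055)];T=[f(233,212,.073),f(363,140,.073),f(610,357,.073)]
print(P,(P[0]+P[2])/2);print(T, np.linalg.norm(T[0]-T[1]),np.linalg.norm(T[2]-T[1]))
"
```

```text
[array([ 0.5029, -0.1353]), array([ 0.4808, -0.3197]), array([ 0.6074, -0.3346])] [ 0.55515 -0.23495]
[array([ 0.5248, -0.1471]), array([ 0.6107, -0.1536]), array([ 0.5943, -0.3368])] 0.08614557446555218 0.18393259634985856
```

{"op": "move_arm", "data": {
  "moves": [
    [[-0.805,0.352,0.303],[0,0,0],0],
    [[-0.805,0.352,0.303],[0,0,0],0],
    [[-0.805,0.352,0.303],[0,0,0],0],
    [[-0.805,0.352,0.303],[0,0,0],0],
    [[-0.805,0.352,0.303],[0,0,0],0]
  ]
}}

```text
clock: 11.48
position: [0.4518, -0.2663, 0.1365]
ee_rot: [0.999, -0.046, -0.001, -0.0]
ft_force: [0.3, 1.3, 0.3]
grip_width: 0.002
```

{"op": "move_arm", "data": {
  "moves": [
    [[0,0,0.9],[0,0,0],0],
    [[0,0,0.9],[0,0,0],0],
    [[0,0,0.7],[0,0,0],0],
    [[0,0,0],[0,0,0],0]
  ]
}}

```text
clock: 11.98
position: [0.452, -0.266, 0.0738]
ee_rot: [0.999, -0.046, -0.001, -0.0]
ft_force: [0.7, -0.2, 1.1]
grip_width: -0.002
```

```bash
python3 -c "
from h import *
crop('scene',270,190,430,330,4.5,'pics/c7.png')
o=get_obs();p=proj('scene',o['position']);print((p[0]-270+.5)*4.5,(p[1]-190+.5)*4.5,o['position'],o['ft_force'])"
```

```text
292.0795572948492 425.0955683737802 [ 0.45255168 -0.26642991  0.07471303] [-0.23278032  0.4684131   0.1920885 ]
```

View pics/c7.png

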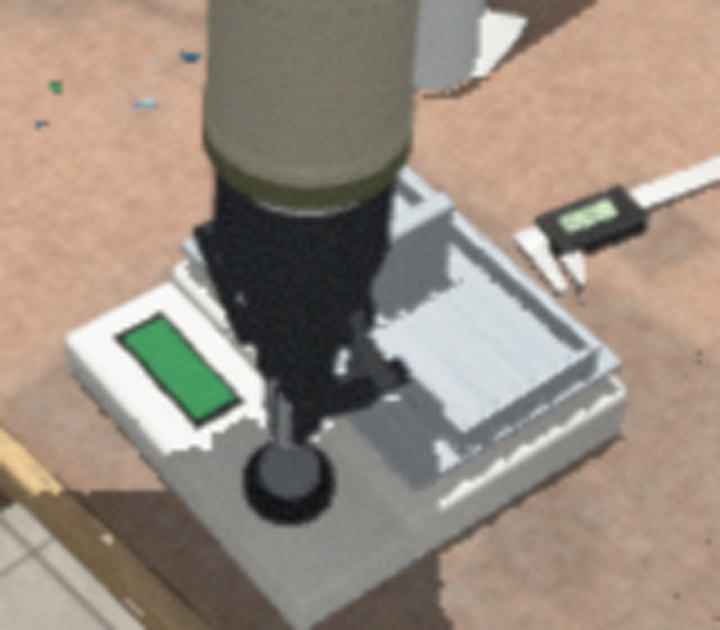

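{"op": "move_arm", "data": {
  "moves": [
    [[0,0,0.3],[0,0,0],0],
    [[0,0,0.3],[0,0,0],0],
    [[0,0,0.15],[0,0,0],0]
  ]
}}

```text
clock: 12.4
position: [0.4529, -0.2663, 0.0558]
ee_rot: [0.999, -0.046, -0.0, -0.0]
ft_force: [-0.7, -0.1, 0.1]
grip_width: 0.001
```

{"op": "move_arm", "data": {
  "moves": [
    [[0,0,0.15],[0,0,0],0],
    [[0,0,0],[0,0,0],0]
  ]
}}

```text
clock: 12.65
position: [0.4529, -0.2663, 0.0523]
ee_rot: [0.999, -0.046, -0.0, -0.0]
ft_force: [-0.4, -0.1, -0.1]
grip_width: -0.002
```

{"op": "move_arm", "data": {
  "moves": [
    [[0,0,0.1],[0,0,0],0],
    [[0,0,0],[0,0,0],0]
  ]
}}

```text
clock: 12.9
position: [0.4529, -0.2663, 0.0499]
ee_rot: [0.999, -0.046, -0.0, -0.0]
ft_force: [-0.5, 0.1, 0.9]
grip_width: -0.001
```

{"op": "move_arm", "data": {
  "moves": [
    [[0,0,0.1],[0,0,0],0],
    [[0,0,0],[0,0,0],0]
  ]
}}

```text
clock: 13.15
position: [0.4531, -0.2664, 0.0476]
ee_rot: [0.999, -0.046, 0.0, 0.0]
ft_force: [-0.3, -0.1, 1.7]
grip_width: -0.002
```

{"op": "move_arm", "data": {
  "moves": [
    [[0,0,0.06],[0,0,0],0],
    [[0,0,0],[0,0,0],0]
  ]
}}

```text
clock: 13.4
position: [0.4531, -0.2664, 0.0461]
ee_rot: [0.999, -0.046, 0.0, -0.0]
ft_force: [0.8, -0.1, 1.8]
grip_width: 0.0
```

{"op": "move_arm", "data": {
  "moves": [
    [[0,0,0.06],[0,0,0],0],
    [[0,0,0],[0,0,0],0]
  ]
}}

```text
clock: 13.65
position: [0.4531, -0.2664, 0.0446]
ee_rot: [0.999, -0.046, 0.0, 0.0]
ft_force: [0.6, -0.8, 3.3]
grip_width: -0.002
```

{"op": "move_arm", "data": {
  "moves": [
    [[0,0,0.06],[0,0,0],0],
    [[0,0,0],[0,0,0],0]
  ]
}}

```text
clock: 13.9
position: [0.4531, -0.2664, 0.0431]
ee_rot: [0.999, -0.046, 0.0, 0.0]
ft_force: [1.1, 0.0, 4.0]
grip_width: 0.001
```

{"op": "move_arm", "data": {
  "moves": [
    [[0,0,0.08],[0,0,0],0],
    [[0,0,0],[0,0,0],0]
  ]
}}

```text
clock: 14.15
position: [0.4532, -0.2665, 0.0419]
ee_rot: [0.999, -0.046, 0.0, -0.0]
ft_force: [-4.7, 2.9, 19.3]
grip_width: -0.001
```

```bash
python3 -c "
from h import *
print(get_obs()['ft_force'],get_obs()['position'])"
```

```text
[-4.66041464  2.91653052 19.3352796 ] [ 0.45322424 -0.26649501  0.04190794]
```

{"op": "move_arm", "data": {
  "moves": [
    [[0,0,-0.5],[0,0,0],0],
    [[0,0,-1],[0,0,0],0],
    [[0,0,-1],[0,0,0],0],
    [[0,0,-1],[0,0,0],0],
    [[0,0,-1],[0,0,0],0.5]
  ]
}}

```text
clock: 14.78
position: [0.4524, -0.2661, 0.154]
ee_rot: [0.999, -0.046, -0.001, -0.0]
ft_force: [-0.1, -0.2, -0.1]
grip_width: 0.197
```

```bash
python3 -c "
from h import *
c=go([.49,.10,.19],-85)
go([.546,.214,.19],cur=c)"
```

```text
at [ 0.4524 -0.2661  0.154 ] -95.2 | turn 1 x -10.23 | move 15 x [0.185, -0.964, -0.096] t 14.8 F [-0.1 -0.2 -0.1] w 0.197
at [0.49 0.1  0.19] -85.0 | turn 0 x 0.00 | move 5 x [0.526, -0.869, -0.0] t 14.8 F [-0.1 -0.2 -0.1] w 0.197
```

{"op": "move_arm", "data": {
  "moves": [
    [[0,0,0],[0,0,-10.2],1],
    [[0.185,-0.964,-0.096],[0,0,0],1],
    [[0.185,-0.964,-0.096],[0,0,0],1],
    [[0.185,-0.964,-0.096],[0,0,0],1],
    [[0.185,-0.964,-0.096],[0,0,0],1]
  ]
}}

```text
clock: 15.4
position: [0.4626, -0.1679, 0.1629]
ee_rot: [0.999, 0.043, -0.0, -0.0]
ft_force: [0.3, 0.5, -0.9]
grip_width: 1.004
```

{"op": "move_arm", "data": {
  "moves": [
    [[0.185,-0.964,-0.096],[0,0,0],1],
    [[0.185,-0.964,-0.096],[0,0,0],1],
    [[0.185,-0.964,-0.096],[0,0,0],1],
    [[0.185,-0.964,-0.096],[0,0,0],1],
    [[0.185,-0.964,-0.096],[0,0,0],1]
  ]
}}

```text
clock: 16.02
position: [0.4752, -0.0459, 0.1749]
ee_rot: [0.999, 0.043, -0.0, -0.0]
ft_force: [-0.2, 0.1, 0.1]
grip_width: 0.999
```

{"op": "move_arm", "data": {
  "moves": [
    [[0.185,-0.964,-0.096],[0,0,0],1],
    [[0.185,-0.964,-0.096],[0,0,0],1],
    [[0.185,-0.964,-0.096],[0,0,0],1],
    [[0.185,-0.964,-0.096],[0,0,0],1],
    [[0.185,-0.964,-0.096],[0,0,0],1]
  ]
}}

```text
clock: 16.65
position: [0.4878, 0.076, 0.1869]
ee_rot: [0.999, 0.043, -0.0, 0.0]
ft_force: [-0.2, 1.0, 0.3]
grip_width: 1.003
```

{"op": "move_arm", "data": {
  "moves": [
    [[0.185,-0.964,-0.096],[0,0,0],1],
    [[0,0,0],[0,0,0],1]
  ]
}}

```text
clock: 16.9
position: [0.4903, 0.1014, 0.1892]
ee_rot: [0.999, 0.045, -0.0, 0.0]
ft_force: [0.0, 0.0, -0.4]
grip_width: 1.0
```

```bash
python3 -c "
from h import *
go([.546,.214,.19],-85)
im=camera('top')[:,:,::-1];im2=camera('scene')[:,:,::-1]
z=lambda a,w,h:cv2.resize(a,(w,h),interpolation=cv2.INTER_CUBIC)
a=z(im[180:290,330:430],400,440);b=z(im[150:260,190:290],400,440)
cv2.imwrite('pics/c8.png',np.hstack([a,b]))"
```

```text
at [0.4903 0.1014 0.1892] -84.9 | turn 1 x 0.14 | move 5 x [0.522, -0.858, -0.006] t 16.9 F [ 0.   0.  -0.4] w 1.0
```

View pics/c8.png

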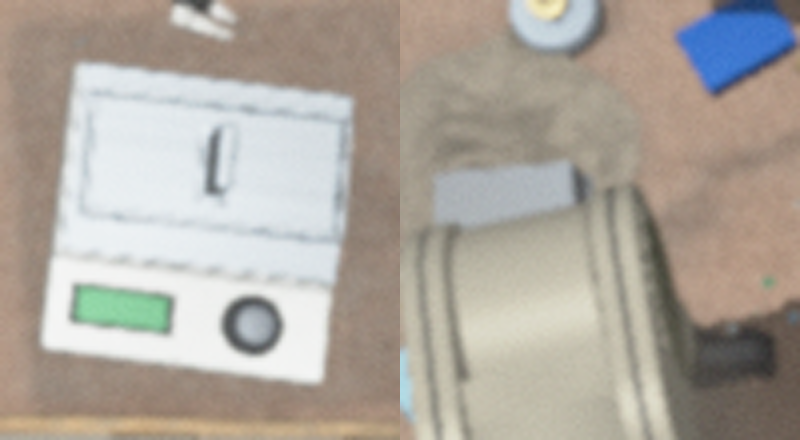

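```bash
python3 -c "
from h import *
f=lambda x,y,z:ray('top',(330+(x+.5)/4-.5,180+(y+.5)/4-.5),z)
P=np.array([f(x,y,.055) for x,y in [(75,62),(353,97),(336,287),(55,248)]]);T=np.array([f(x,y,.073) for x,y in [(88,95),(346,121),(336,240),(79,211)]])
print(P.round(3),P.mean(0));print(T.round(3),T.mean(0))
for Q in(P,T):print([round(float(np.linalg.norm(Q[i]-Q[i-1])),4) for i in range(4)])
"
```

```text
[[ 0.636 -0.139]
 [ 0.615 -0.334]
 [ 0.482 -0.32 ]
 [ 0.506 -0.126]] [ 0.559725 -0.229775]
[[ 0.61  -0.147]
 [ 0.595 -0.324]
 [ 0.514 -0.316]
 [ 0.53  -0.141]] [ 0.56225  -0.232175]
[0.1306, 0.1954, 0.133, 0.195]
[0.0801, 0.1779, 0.0821, 0.1758]
```

{"op": "move_arm", "data": {
  "moves": [
    [[0.522,-0.858,-0.006],[0,0,0],1],
    [[0.522,-0.858,-0.006],[0,0,0],1],
    [[0.522,-0.858,-0.006],[0,0,0],1],
    [[0.522,-0.858,-0.006],[0,0,0],1],
    [[0.522,-0.858,-0.006],[0,0,0],1]
  ]
}}

```text
clock: 17.62
position: [0.547, 0.2115, 0.1902]
ee_rot: [0.999, 0.042, -0.0, 0.0]
ft_force: [0.0, -0.1, 0.2]
grip_width: 1.0
```

{"op": "move_arm", "data": {
  "moves": [
    [[0,0,0.9],[0,0,0],1],
    [[0,0,0.9],[0,0,0],1],
    [[0,0,0.9],[0,0,0],1],
    [[0,0,0.9],[0,0,0],1],
    [[0,0,0.76],[0,0,0],1]
  ]
}}

```text
clock: 18.25
position: [0.5465, 0.211, 0.0804]
ee_rot: [0.999, 0.043, -0.0, 0.0]
ft_force: [-0.3, 0.3, 1.5]
grip_width: 1.0
```

{"op": "move_arm", "data": {
  "moves": [
    [[0,0,0],[0,0,0],0],
    [[0,0,0],[0,0,0],0],
    [[0,0,0],[0,0,0],0],
    [[0,0,0],[0,0,0],0],
    [[0,0,0],[0,0,0],0]
  ]
}}

```text
clock: 18.88
position: [0.547, 0.2131, 0.0823]
ee_rot: [0.999, 0.044, 0.001, -0.001]
ft_force: [-0.9, 0.8, 5.2]
grip_width: 0.174
```

{"op": "move_arm", "data": {
  "moves": [
    [[0,0,0],[0,0,0],0],
    [[0,0,-0.3],[0,0,0],0],
    [[0,0,-0.6],[0,0,0],0],
    [[0,0,-1],[0,0,0],0]
  ]
}}

```text
clock: 19.38
position: [0.5461, 0.2118, 0.1294]
ee_rot: [0.999, 0.043, -0.001, 0.0]
ft_force: [0.3, -0.2, -2.0]
grip_width: 0.173
```

```bash
python3 -c "
from h import *
c=go([.5461,.2118,.165]);c=go([.556,.018,.165],cur=c);go([.556,.018,.058],cur=c)"
```

```text
at [0.5461 0.2118 0.1294] -85.1 | turn 0 x 0.00 | move 2 x [0.001, -0.001, -0.712] t 19.4 F [ 0.3 -0.2 -2. ] w 0.173
at [0.5461 0.2118 0.165 ] -85.1 | turn 0 x 0.00 | move 8 x [-0.034, 0.97, -0.0] t 19.4 F [ 0.3 -0.2 -2. ] w 0.173
at [0.556 0.018 0.165] -85.1 | turn 0 x 0.00 | move 5 x [0.0, 0.0, 0.856] t 19.4 F [ 0.3 -0.2 -2. ] w 0.173
```

{"op": "move_arm", "data": {
  "moves": [
    [[0,0,-0.71],[0,0,0],0],
    [[0,0,-0.71],[0,0,0],0],
    [[-0.034,0.97,0],[0,0,0],0],
    [[-0.034,0.97,0],[0,0,0],0],
    [[-0.034,0.97,0],[0,0,0],0]
  ]
}}

```text
clock: 20.0
position: [0.55, 0.1374, 0.164]
ee_rot: [0.999, 0.043, -0.0, 0.0]
ft_force: [0.6, -0.4, -3.6]
grip_width: 0.177
```

{"op": "move_arm", "data": {
  "moves": [
    [[-0.034,0.97,0],[0,0,0],0],
    [[-0.034,0.97,0],[0,0,0],0],
    [[-0.034,0.97,0],[0,0,0],0],
    [[-0.034,0.97,0],[0,0,0],0],
    [[-0.034,0.97,0],[0,0,0],0]
  ]
}}

```text
clock: 20.62
position: [0.5559, 0.0163, 0.164]
ee_rot: [0.999, 0.043, -0.0, 0.0]
ft_force: [0.4, 0.1, -2.7]
grip_width: 0.179
```

{"op": "move_arm", "data": {
  "moves": [
    [[0,0,0.85],[0,0,0],0],
    [[0,0,0.85],[0,0,0],0],
    [[0,0,0.85],[0,0,0],0],
    [[0,0,0.85],[0,0,0],0],
    [[0,0,0.6],[0,0,0],0]
  ]
}}

```text
clock: 21.25
position: [0.5557, 0.0174, 0.0632]
ee_rot: [0.999, 0.043, -0.001, 0.0]
ft_force: [-0.4, -0.1, -2.0]
grip_width: 0.179
```

{"op": "move_arm", "data": {
  "moves": [
    [[0,0,0.24],[0,0,0],0],
    [[0,0,0],[0,0,0],0]
  ]
}}

```text
clock: 21.5
position: [0.5565, 0.0181, 0.0583]
ee_rot: [0.999, 0.043, -0.0, 0.0]
ft_force: [0.7, -0.3, -1.7]
grip_width: 0.176
```

Not touching yet; lower a bit, release, rise and look at the mould.

{"op": "move_arm", "data": {
  "moves": [
    [[0,0,0.08],[0,0,0],0],
    [[0,0,0],[0,0,0],0]
  ]
}}

```text
clock: 21.75
position: [0.5568, 0.0185, 0.0567]
ee_rot: [0.999, 0.043, 0.0, -0.0]
ft_force: [-0.2, 0.6, -2.2]
grip_width: 0.18
```

{"op": "move_arm", "data": {
  "moves": [
    [[0,0,0],[0,0,0],0.3],
    [[0,0,0],[0,0,0],0.5],
    [[0,0,-0.6],[0,0,0],0.5],
    [[0,0,-1],[0,0,0],0.5],
    [[0,0,-1],[0,0,0],0.5]
  ]
}}

```text
clock: 22.38
position: [0.5568, 0.0182, 0.1231]
ee_rot: [0.999, 0.043, 0.0, -0.0]
ft_force: [-0.4, 0.7, -0.3]
grip_width: 0.5
```

{"op": "move_arm", "data": {
  "moves": [
    [[0,0.8,-1],[0,0,0],0.5],
    [[0,1,-1],[0,0,0],0.5],
    [[0,1,0],[0,0,0],0.5],
    [[0,1,0],[0,0,0],0.5]
  ]
}}

```text
clock: 22.88
position: [0.5651, -0.0771, 0.1729]
ee_rot: [0.999, 0.043, 0.001, -0.0]
ft_force: [0.4, 0.4, 0.2]
grip_width: 0.501
```

```bash
python3 -c "
from h import *
go([.5,.1,.15],-85)
im=camera('top')[:,:,::-1];im2=camera('scene')[:,:,::-1];cv2.imwrite('pics/t9.png',im);cv2.imwrite('pics/s9.png',im2)
z=lambda a,w,h:cv2.resize(a,(w,h),interpolation=cv2.INTER_CUBIC)
a=z(im[170:270,185:265],400,500);b=z(im2[130:230,180:260],400,500)
cv2.imwrite('pics/c9.png',np.hstack([a,b]))"
```

```text
at [ 0.5651 -0.0771  0.1729] -85.0 | turn 1 x -0.04 | move 8 x [-0.247, -0.911, 0.114] t 22.9 F [0.4 0.4 0.2] w 0.501
```

View pics/c9.png

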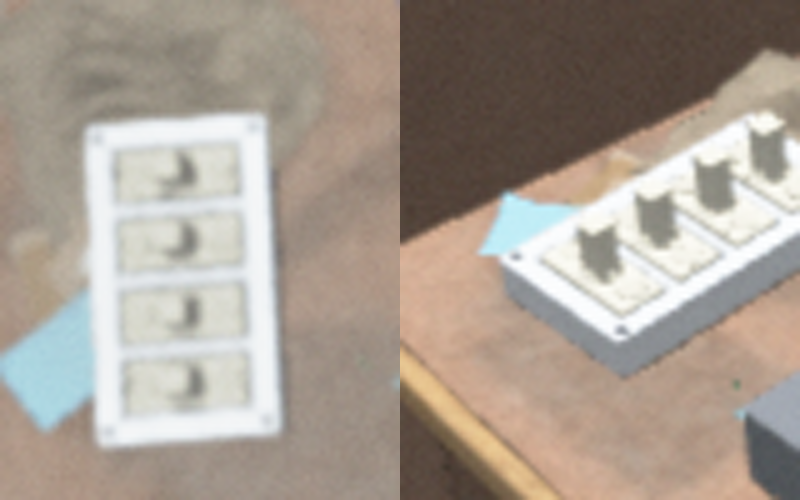

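```bash
python3 -c "
from h import *
f=lambda x,y,z:ray('top',(185+(x+.5)/5-.5,170+(y+.5)/5-.5),z)
g=lambda x,y,z:ray('scene',(180+(x-400+.5)/5-.5,130+(y+.5)/5-.5),z)
P=np.array([f(x,y,.026) for x,y in [(87,124),(265,114),(283,432),(97,447)]])
print(P.mean(0),[round(float(np.linalg.norm(P[i]-P[i-1])),4) for i in range(4)])
e=P[0]+P[1]-P[2]-P[3];print(np.degrees(np.arctan2(e[1],e[0])))
e=P[0]-P[1]+P[3]-P[2];print(np.degrees(np.arctan2(e[1],e[0])))
S=np.array([f(x,y,.027) for x,y in [(180,172),(180,243),(184,312),(185,383)]]);print('bars',S)
print('stub tops scene',[g(x,y,.062) for x,y in [(600,229),(657,196),(714,157),(770,120)]])
print('stub tops top',[f(x,y,.062) for x,y in [(178,160),(177,234),(183,305),(180,380)]])
print('mould scene',g(500,258,.026),g(620,342,.026),'edge mid',(g(500,258,.026)+g(620,342,.026))/2)
"
```

```text
[0.547875 0.2175  ] [0.1834, 0.1014, 0.1812, 0.104]
5.193006152414574
94.99994982113998
bars [[0.608  0.2219]
 [0.5674 0.2199]
 [0.5284 0.2158]
 [0.4885 0.2134]]
stub tops scene [array([0.4829, 0.2027]), array([0.5212, 0.2061]), array([0.5639, 0.214 ]), array([0.6067, 0.2211])]
stub tops top [array([0.6097, 0.2157]), array([0.5685, 0.2143]), array([0.5295, 0.2091]), array([0.4885, 0.2088])]
mould scene [0.4506 0.2574] [0.4602 0.1579] edge mid [0.4554  0.20765]
```

```bash
python3 -c "
from h import *
print('handle',ray('top',(386.6,218.4),.115))
c=go([.487,.209,.165],-85)
c=(np.array([.487,.209,.165]),-85.)
c=go([.552,-.298,.165],-5.2,cur=c)
"
```

```text
handle [ 0.5654 -0.2359]
at [ 0.5647 -0.0797  0.1727] -85.3 | turn 1 x -0.28 | move 12 x [-0.174, -0.981, 0.026] t 23.0 F [0.2 0.3 0.3] w 0.498
at [0.487 0.209 0.165] -85.0 | turn 8 x -9.98 | move 20 x [-0.998, 0.221, -0.0] t 23.0 F [0.2 0.3 0.3] w 0.498
```

{"op": "move_arm", "data": {
  "moves": [
    [[-0.174,-0.981,0.026],[0,0,0],0.6],
    [[-0.174,-0.981,0.026],[0,0,0],0.6],
    [[-0.174,-0.981,0.026],[0,0,0],0.6],
    [[-0.174,-0.981,0.026],[0,0,0],0.6],
    [[-0.174,-0.981,0.026],[0,0,0],0.6]
  ]
}}

```text
clock: 23.6
position: [0.5322, 0.0456, 0.1688]
ee_rot: [0.999, 0.044, 0.0, -0.0]
ft_force: [0.6, 0.1, 0.0]
grip_width: 0.6
```

{"op": "move_arm", "data": {
  "moves": [
    [[-0.174,-0.981,0.026],[0,0,0],0.6],
    [[-0.174,-0.981,0.026],[0,0,0],0.6],
    [[-0.174,-0.981,0.026],[0,0,0],0.6],
    [[-0.174,-0.981,0.026],[0,0,0],0.6],
    [[-0.174,-0.981,0.026],[0,0,0],0.6]
  ]
}}

```text
clock: 24.22
position: [0.4998, 0.1658, 0.1656]
ee_rot: [0.999, 0.044, 0.0, -0.0]
ft_force: [0.1, -0.6, 0.9]
grip_width: 0.599
```

{"op": "move_arm", "data": {
  "moves": [
    [[-0.174,-0.981,0.026],[0,0,0],0.6],
    [[-0.174,-0.981,0.026],[0,0,0],0.6],
    [[0,0,1],[0,0,0],0.6],
    [[0,0,1],[0,0,0],0.6],
    [[0,0,1],[0,0,0],0.6]
  ]
}}

```text
clock: 24.85
position: [0.4871, 0.2134, 0.0886]
ee_rot: [0.999, 0.044, 0.0, -0.0]
ft_force: [0.4, 0.7, -1.0]
grip_width: 0.601
```

```bash
python3 -c "
from h import *
go([.487,.209,.035],-85)
crop('scene',170,110,290,220,5,'pics/c10.png')"
```

```text
at [0.4871 0.2134 0.0886] -85.0 | turn 1 x 0.01 | move 3 x [-0.007, 0.058, 0.715] t 24.9 F [ 0.4  0.7 -1. ] w 0.601
```

View pics/c10.png

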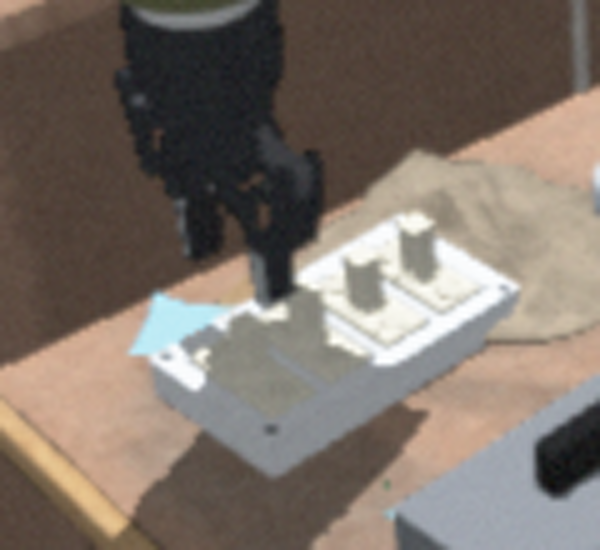

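```bash
python3 -c "
from h import *
q=lambda P:[round((v-o+.5)*5,0) for v,o in zip(proj('scene',P),(170,110))]
print(q([.487,.209,.062]),q([.482,.209,.062]),q([.487,.204,.062]),q([.487,.213,.095]),q([.607,.219,.062]))"
```

```text
[np.float64(250.0), np.float64(321.0)] [np.float64(242.0), np.float64(325.0)] [np.float64(256.0), np.float64(325.0)] [np.float64(238.0), np.float64(267.0)] [np.float64(423.0), np.float64(222.0)]
```

{"op": "move_arm", "data": {
  "moves": [
    [[0,0.06,0.71],[0,0,0],0.6],
    [[0,0.06,0.71],[0,0,0],0.6],
    [[0,0.06,0.71],[0,0,0],0.6],
    [[0,0,0],[0,0,0],0],
    [[0,0,0],[0,0,0],0]
  ]
}}

```text
clock: 25.52
position: [0.4872, 0.2134, 0.0366]
ee_rot: [0.999, 0.045, 0.0, -0.004]
ft_force: [-10.5, 28.4, 6.0]
grip_width: 0.183
```

{"op": "move_arm", "data": {
  "moves": [
    [[0,0,0],[0,0,0],0],
    [[0,0,0],[0,0,0],0],
    [[0,0,-0.3],[0,0,0],0],
    [[0,0,-0.8],[0,0,0],0],
    [[0,0,-1],[0,0,0],0]
  ]
}}

```text
clock: 26.15
position: [0.4876, 0.2082, 0.0887]
ee_rot: [0.999, 0.044, 0.0, -0.0]
ft_force: [0.3, -0.1, -0.8]
grip_width: 0.181
```

{"op": "move_arm", "data": {
  "moves": [
    [[0,0,-1],[0,0,0],0],
    [[0,0,-1],[0,0,0],0],
    [[0,0,-1],[0,0,0],0],
    [[0,0,0],[0,0,-10],0],
    [[0,0,0],[0,0,-10],0]
  ]
}}

```text
clock: 26.78
position: [0.4881, 0.2081, 0.1639]
ee_rot: [0.976, 0.219, 0.001, -0.0]
ft_force: [0.5, -1.2, -0.0]
grip_width: 0.174
```

{"op": "move_arm", "data": {
  "moves": [
    [[0,0,0],[0,0,-10],0],
    [[0,0,0],[0,0,-10],0],
    [[0,0,0],[0,0,-10],0],
    [[0,0,0],[0,0,-10],0],
    [[0,0,0],[0,0,-10],0]
  ]
}}

```text
clock: 27.4
position: [0.488, 0.2079, 0.1635]
ee_rot: [0.792, 0.611, 0.001, 0.0]
ft_force: [-0.2, -0.5, 0.1]
grip_width: 0.172
```

```bash
python3 -c "
from h import *
go([.553,-.298,.165],-5.2)"
```

```text
at [0.488  0.2079 0.1635] -14.7 | turn 1 x -9.52 | move 20 x [-0.996, 0.221, -0.003] t 27.4 F [-0.2 -0.5  0.1] w 0.172
```

{"op": "move_arm", "data": {
  "moves": [
    [[0,0,0],[0,0,-9.5],0],
    [[-0.996,0.223,0],[0,0,0],0],
    [[-0.996,0.223,0],[0,0,0],0],
    [[-0.996,0.223,0],[0,0,0],0],
    [[-0.996,0.223,0],[0,0,0],0]
  ]
}}

```text
clock: 28.02
position: [0.5006, 0.1058, 0.1635]
ee_rot: [0.741, 0.672, 0.001, 0.0]
ft_force: [0.4, 0.1, -1.3]
grip_width: 0.177
```

{"op": "move_arm", "data": {
  "moves": [
    [[-0.996,0.223,0],[0,0,0],0],
    [[-0.996,0.223,0],[0,0,0],0],
    [[-0.996,0.223,0],[0,0,0],0],
    [[-0.996,0.223,0],[0,0,0],0],
    [[-0.996,0.223,0],[0,0,0],0]
  ]
}}

```text
clock: 28.65
position: [0.5163, -0.0208, 0.1635]
ee_rot: [0.74, 0.672, 0.001, 0.0]
ft_force: [0.3, 0.1, 0.5]
grip_width: 0.176
```

{"op": "move_arm", "data": {
  "moves": [
    [[-0.996,0.223,0],[0,0,0],0],
    [[-0.996,0.223,0],[0,0,0],0],
    [[-0.996,0.223,0],[0,0,0],0],
    [[-0.996,0.223,0],[0,0,0],0],
    [[-0.996,0.223,0],[0,0,0],0]
  ]
}}

```text
clock: 29.28
position: [0.5321, -0.1475, 0.1635]
ee_rot: [0.74, 0.672, 0.001, 0.0]
ft_force: [0.8, 0.3, 0.1]
grip_width: 0.178
```

{"op": "move_arm", "data": {
  "moves": [
    [[-0.996,0.223,0],[0,0,0],0],
    [[-0.996,0.223,0],[0,0,0],0],
    [[-0.996,0.223,0],[0,0,0],0],
    [[-0.996,0.223,0],[0,0,0],0],
    [[-0.996,0.223,0],[0,0,0],0]
  ]
}}

```text
clock: 29.9
position: [0.5478, -0.274, 0.1635]
ee_rot: [0.74, 0.672, 0.0, 0.0]
ft_force: [-0.4, -0.4, -0.3]
grip_width: 0.171
```

{"op": "move_arm", "data": {
  "moves": [
    [[-0.996,0.223,0],[0,0,0],0],
    [[0,0,0.8],[0,0,0],0],
    [[0,0,0.7],[0,0,0],0],
    [[0,0,0],[0,0,0],0]
  ]
}}

```text
clock: 30.4
position: [0.55, -0.2966, 0.1232]
ee_rot: [0.74, 0.673, -0.0, -0.002]
ft_force: [-1.1, -0.3, -0.4]
grip_width: 0.179
```

```bash
python3 -c "
from h import *
go([.554,-.2975,.081],-5.2)
crop('scene',270,190,430,330,4.5,'pics/c11.png')"
```

```text
at [ 0.55   -0.2966  0.1232] -5.5 | turn 1 x -0.25 | move 2 x [-0.011, 0.082, 0.844] t 30.4 F [-1.1 -0.3 -0.4] w 0.179
```

View pics/c11.png

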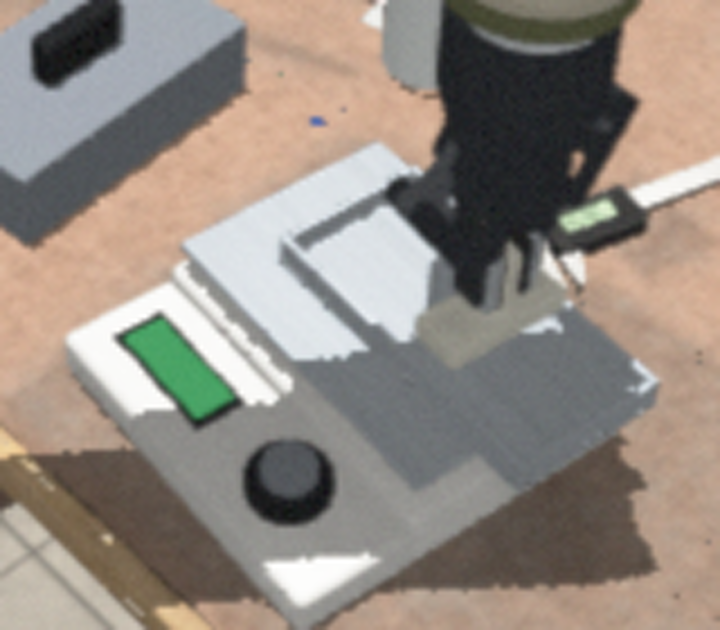

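```bash
python3 -c "
from h import *
f=lambda x,y,z:ray('scene',(270+(x+.5)/4.5-.5,190+(y+.5)/4.5-.5),z)
L,B,Rr=f(284,238,.073),f(510,472,.073),f(658,372,.073)
print(L,B,Rr,(L+Rr)/2,np.linalg.norm(L-B),np.linalg.norm(Rr-B))
for e in (B-L,B-Rr): print(np.degrees(np.arctan2(e[1],e[0])))
im=camera('top')[:,:,::-1];cv2.imwrite('pics/c12.png',cv2.resize(im[170:290,330:440],None,fx=5,fy=5,interpolation=cv2.INTER_CUBIC))
"
```

```text
[ 0.5317 -0.1773] [ 0.5086 -0.351 ] [ 0.6042 -0.358 ] [ 0.56795 -0.26765] 0.1752292783755043 0.09585593356699408
-97.57519690044582
175.81217590251882
```

View pics/c12.png

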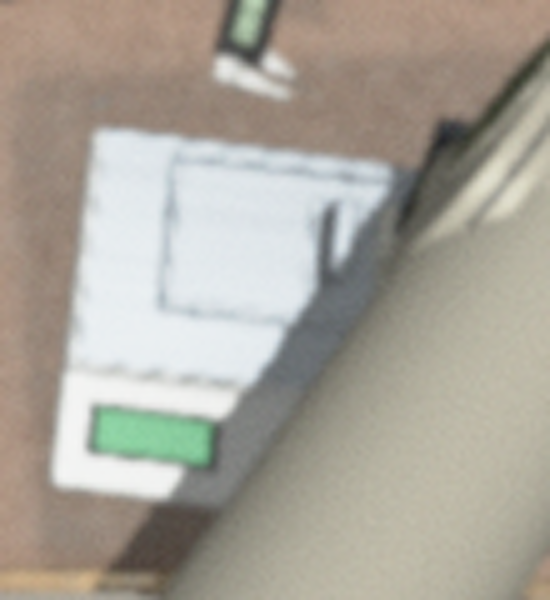

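```bash
python3 -c "
from h import *
c=go([.562,-.297,.105]);go([.562,-.297,.0795],cur=c)"
```

```text
at [ 0.5508 -0.2976  0.1252] -5.5 | turn 0 x 0.00 | move 1 x [0.067, 0.444, 0.807] t 30.5 F [0.5 1.1 0.2] w 0.175
at [ 0.562 -0.297  0.105] -5.5 | turn 0 x 0.00 | move 2 x [0.0, 0.0, 0.51] t 30.5 F [0.5 1.1 0.2] w 0.175
```

{"op": "move_arm", "data": {
  "moves": [
    [[0.067,0.444,0.4],[0,0,0],0],
    [[0,0,0.4],[0,0,0],0],
    [[0,0,0.51],[0,0,0],0],
    [[0,0,0.4],[0,0,0],0],
    [[0,0,0],[0,0,0],0]
  ]
}}

```text
clock: 31.12
position: [0.5612, -0.2977, 0.0814]
ee_rot: [0.74, 0.672, -0.0, -0.001]
ft_force: [-0.1, 0.2, 0.4]
grip_width: 0.177
```

{"op": "move_arm", "data": {
  "moves": [
    [[0,0,0.1],[0,0,0],0],
    [[0,0,0],[0,0,0],0]
  ]
}}

```text
clock: 31.38
position: [0.5619, -0.2979, 0.0802]
ee_rot: [0.74, 0.672, 0.0, 0.0]
ft_force: [0.1, -0.5, -0.1]
grip_width: 0.174
```

{"op": "move_arm", "data": {
  "moves": [
    [[0,0,0.06],[0,0,0],0],
    [[0,0,0],[0,0,0],0.3],
    [[0,0,0],[0,0,0],0.4],
    [[0,0,0],[0,0,0],0.4],
    [[0,0,-0.3],[0,0,0],0.4]
  ]
}}

```text
clock: 32.0
position: [0.5615, -0.2977, 0.0858]
ee_rot: [0.74, 0.672, -0.0, -0.0]
ft_force: [-0.3, -0.6, -0.2]
grip_width: 0.404
```

{"op": "move_arm", "data": {
  "moves": [
    [[0,0,-1],[0,0,0],0.4],
    [[0,0,-1],[0,0,0],0.6],
    [[0,0,-0.6],[0,0,0],1],
    [[0,0,0],[0,0,0],1]
  ]
}}

```text
clock: 32.5
position: [0.5624, -0.2981, 0.152]
ee_rot: [0.74, 0.672, 0.001, 0.001]
ft_force: [0.3, 0.9, -0.6]
grip_width: 0.987
```

```bash
python3 -c "
from h import *
c=go([.565,-.264,.15],-5.2);go([.565,-.264,.085],cur=c)"
```

```text
at [ 0.5624 -0.2981  0.152 ] -5.5 | turn 1 x -0.33 | move 2 x [0.685, -0.009, 0.041] t 32.5 F [ 0.3  0.9 -0.6] w 0.987
at [ 0.565 -0.264  0.15 ] -5.2 | turn 0 x 0.00 | move 3 x [0.0, 0.0, 0.867] t 32.5 F [ 0.3  0.9 -0.6] w 0.987
```

{"op": "move_arm", "data": {
  "moves": [
    [[0.685,-0.009,0.04],[0,0,0],1],
    [[0.685,-0.009,0.04],[0,0,0],1],
    [[0,0,0.86],[0,0,0],1],
    [[0,0,0.86],[0,0,0],1],
    [[0,0,0.86],[0,0,0],1]
  ]
}}

```text
clock: 33.12
position: [0.5648, -0.2617, 0.0831]
ee_rot: [0.74, 0.673, 0.0, -0.001]
ft_force: [0.7, -0.5, 0.0]
grip_width: 0.996
```

{"op": "move_arm", "data": {
  "moves": [
    [[0,0,0],[0,0,0],0],
    [[0,0,0],[0,0,0],0],
    [[0,0,0],[0,0,0],0],
    [[0,0,0],[0,0,0],0]
  ]
}}

```text
clock: 33.62
position: [0.5654, -0.2635, 0.0852]
ee_rot: [0.74, 0.672, 0.001, 0.001]
ft_force: [2.2, 1.5, 1.3]
grip_width: 0.508
```

{"op": "move_arm", "data": {
  "moves": [
    [[0,0,0],[0,0,0],0],
    [[0,0,-0.3],[0,0,0],0],
    [[0,0,-0.5],[0,0,0],0],
    [[0,0,0],[0,0,0],0],
    [[0,0,0],[0,0,0],0]
  ],
  "squeeze": 70
}}

```text
clock: 34.25
position: [0.5645, -0.2636, 0.1044]
ee_rot: [0.74, 0.672, -0.0, -0.0]
ft_force: [-0.5, 0.5, -3.1]
grip_width: 0.493
```

```bash
python3 -c "
from h import *
go([.557,-.23,.11],-5.2)
im=camera('scene');cv2.imwrite('pics/s13.png',im[:,:,::-1])
cv2.imwrite('pics/c13.png',cv2.resize(im[170:330,270:430,::-1],None,fx=3.7,fy=3.7,interpolation=cv2.INTER_CUBIC))"
```

```text
at [ 0.5645 -0.2636  0.1044] -5.5 | turn 1 x -0.33 | move 2 x [0.656, -0.211, -0.113] t 34.2 F [-0.5  0.5 -3.1] w 0.493
```

View pics/c13.png

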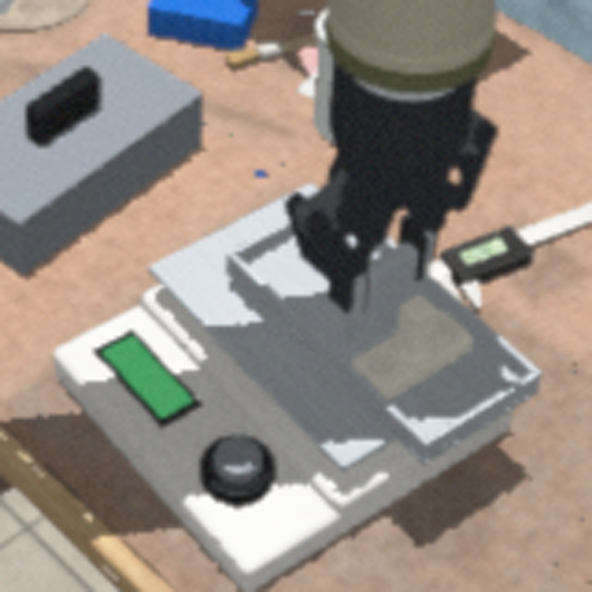

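```bash
python3 -c "
from h import *
f=lambda x,y,z:ray('scene',(270+(x+.5)/3.7-.5,170+(y+.5)/3.7-.5),z)
L,B,Rr=f(230,257,.092),f(428,444,.092),f(540,372,.092)
print(L,B,Rr,(L+Rr)/2,np.linalg.norm(L-B),np.linalg.norm(Rr-B))
for e in (B-L,B-Rr): print(np.degrees(np.arctan2(e[1],e[0])))
"
```

```text
[ 0.5245 -0.1812] [ 0.5089 -0.3548] [ 0.5938 -0.3626] [ 0.55915 -0.2719 ] 0.1742995123343723 0.0852575509852353
-95.13490703062945
174.7508124792657
```

```bash
python3 -c "
from h import *
c=go([.558,-.229,.104],-5.2);go([.558,-.229,.086],cur=c)"
```

```text
at [ 0.5644 -0.2636  0.1041] -5.5 | turn 1 x -0.33 | move 2 x [0.677, -0.191, 0.003] t 34.3 F [ 0.6  0.1 -2.4] w 0.503
at [ 0.558 -0.229  0.104] -5.2 | turn 0 x 0.00 | move 1 x [0.0, 0.0, 0.72] t 34.3 F [ 0.6  0.1 -2.4] w 0.503
```

{"op": "move_arm", "data": {
  "moves": [
    [[0.45,-0.13,0],[0,0,0],0],
    [[0.45,-0.13,0],[0,0,0],0],
    [[0.45,-0.13,0],[0,0,0],0],
    [[0,0,0.4],[0,0,0],0],
    [[0,0,0.32],[0,0,0],0]
  ]
}}

```text
clock: 34.92
position: [0.5584, -0.2289, 0.0859]
ee_rot: [0.74, 0.672, 0.0, 0.0]
ft_force: [0.1, 1.5, 1.2]
grip_width: 0.5
```

{"op": "move_arm", "data": {
  "moves": [
    [[0,0,0],[0,0,0],0],
    [[0,0,0],[0,0,0],0.6],
    [[0,0,0],[0,0,0],0.8],
    [[0,0,0],[0,0,0],0.85],
    [[0,0,0],[0,0,0],0.85]
  ]
}}

```text
clock: 35.55
position: [0.5582, -0.2293, 0.0866]
ee_rot: [0.74, 0.672, 0.0, 0.0]
ft_force: [-0.6, -0.2, -0.1]
grip_width: 0.85
```

{"op": "move_arm", "data": {
  "moves": [
    [[0,0,-0.5],[0,0,0],0.85],
    [[0,0,-1],[0,0,0],0.85],
    [[0,0,-1],[0,0,0],0.85],
    [[0,0,-0.7],[0,0,0],0.6]
  ]
}}

```text
clock: 36.05
position: [0.5586, -0.2295, 0.1685]
ee_rot: [0.74, 0.672, 0.001, 0.001]
ft_force: [-0.4, -0.6, -0.1]
grip_width: 0.66
```

```bash
python3 -c "
from h import *
c=go([.5265,.2165,.165],-85)"
```

```text
at [ 0.5586 -0.2295  0.1685] -5.5 | turn 8 x 9.93 | move 18 x [0.015, -0.994, 0.008] t 36.0 F [-0.4 -0.6 -0.1] w 0.66
```

{"op": "move_arm", "data": {
  "moves": [
    [[0,0,0],[0,0,9.93],0.6],
    [[0,0,0],[0,0,9.93],0.6],
    [[0,0,0],[0,0,9.93],0.6],
    [[0,0,0],[0,0,9.93],0.6],
    [[0,0,0],[0,0,9.93],0.6]
  ]
}}

```text
clock: 36.67
position: [0.5582, -0.2291, 0.1669]
ee_rot: [0.955, 0.297, 0.0, -0.0]
ft_force: [-0.7, 0.0, 1.1]
grip_width: 0.6
```

{"op": "move_arm", "data": {
  "moves": [
    [[0,0,0],[0,0,9.93],0.6],
    [[0,0,0],[0,0,9.93],0.6],
    [[0,0,0],[0,0,9.93],0.6],
    [[0.015,-0.994,0.008],[0,0,0],0.6],
    [[0.015,-0.994,0.008],[0,0,0],0.6]
  ]
}}

```text
clock: 37.3
position: [0.5545, -0.1792, 0.1663]
ee_rot: [0.999, 0.044, -0.0, 0.0]
ft_force: [-0.6, -0.2, 0.3]
grip_width: 0.6
```

{"op": "move_arm", "data": {
  "moves": [
    [[0.015,-0.994,0.008],[0,0,0],0.6],
    [[0.015,-0.994,0.008],[0,0,0],0.6],
    [[0.015,-0.994,0.008],[0,0,0],0.6],
    [[0.015,-0.994,0.008],[0,0,0],0.6],
    [[0.015,-0.994,0.008],[0,0,0],0.6]
  ]
}}

```text
clock: 37.92
position: [0.5455, -0.0548, 0.1655]
ee_rot: [0.999, 0.044, 0.0, -0.0]
ft_force: [-0.8, -0.3, -0.3]
grip_width: 0.605
```

{"op": "move_arm", "data": {
  "moves": [
    [[0.015,-0.994,0.008],[0,0,0],0.6],
    [[0.015,-0.994,0.008],[0,0,0],0.6],
    [[0.015,-0.994,0.008],[0,0,0],0.6],
    [[0.015,-0.994,0.008],[0,0,0],0.6],
    [[0.015,-0.994,0.008],[0,0,0],0.6]
  ]
}}

```text
clock: 38.55
position: [0.5365, 0.0691, 0.1645]
ee_rot: [0.999, 0.044, 0.0, -0.0]
ft_force: [0.3, -0.1, 0.1]
grip_width: 0.601
```

{"op": "move_arm", "data": {
  "moves": [
    [[0.015,-0.994,0.008],[0,0,0],0.6],
    [[0.015,-0.994,0.008],[0,0,0],0.6],
    [[0.015,-0.994,0.008],[0,0,0],0.6],
    [[0.015,-0.994,0.008],[0,0,0],0.6],
    [[0.015,-0.994,0.008],[0,0,0],0.6]
  ]
}}

```text
clock: 39.17
position: [0.5275, 0.1932, 0.1634]
ee_rot: [0.999, 0.044, 0.0, -0.0]
ft_force: [-0.1, 0.2, 0.3]
grip_width: 0.6
```

{"op": "move_arm", "data": {
  "moves": [
    [[0.015,-0.994,0.008],[0,0,0],0.6],
    [[0,0,0.8],[0,0,0],0.6],
    [[0,0,0.8],[0,0,0],0.6],
    [[0,0,0.8],[0,0,0],0.6],
    [[0,0,0],[0,0,0],0.6]
  ]
}}

```text
clock: 39.8
position: [0.5248, 0.2157, 0.101]
ee_rot: [0.999, 0.043, -0.001, 0.001]
ft_force: [0.7, -0.4, -0.3]
grip_width: 0.6
```

```bash
python3 -c "
from h import *
c=go([.5265,.217,.035],-85)
im=camera('top');h=cv2.cvtColor(im,cv2.COLOR_RGB2HSV);cv2.imwrite('pics/t14.png',im[:,:,::-1])
sub=im[180:290,330:430].astype(int)
m=((sub[:,:,0]-sub[:,:,2]>12)&(sub[:,:,0]>110)&(sub[:,:,0]-sub[:,:,1]<14)).astype(np.uint8)
n,l,s,ce=cv2.connectedComponentsWithStats(m)
for i in range(1,n):
  if s[i,4]>40: print(s[i],ce[i]+[330,180],ray('top',ce[i]+[330,180],.071))"
```

```text
at [0.5248 0.2157 0.101 ] -85.0 | turn 1 x -0.05 | move 3 x [0.023, -0.015, 0.88] t 39.8 F [ 0.7 -0.4 -0.3] w 0.6
[82 67 11 19 51] [416.41176471 253.52941176] [ 0.4761 -0.3238]
[34 91 37  5 41] [382.53658537 273.09756098] [ 0.422  -0.2317]
[  0 108  49   2  51] [353.25490196 288.96078431] [ 0.3786 -0.153 ]
```

{"op": "move_arm", "data": {
  "moves": [
    [[0.02,0,0.88],[0,0,0],0.6],
    [[0.02,0,0.88],[0,0,0],0.6],
    [[0.02,0,0.88],[0,0,0],0.6],
    [[0,0,0],[0,0,0],0],
    [[0,0,0],[0,0,0],0]
  ],
  "squeeze": 40
}}

```text
clock: 40.48
position: [0.5276, 0.2179, 0.0375]
ee_rot: [0.999, 0.044, 0.0, -0.001]
ft_force: [-6.9, 21.7, 10.8]
grip_width: 0.181
```

{"op": "move_arm", "data": {
  "moves": [
    [[0,0,0],[0,0,0],0],
    [[0,0,0],[0,0,0],0],
    [[0,0,-0.3],[0,0,0],0],
    [[0,0,-0.8],[0,0,0],0],
    [[0,0,-1],[0,0,0],0]
  ]
}}

```text
clock: 41.1
position: [0.5272, 0.2159, 0.0905]
ee_rot: [0.999, 0.043, -0.0, 0.001]
ft_force: [1.5, -0.2, 0.1]
grip_width: 0.174
```

{"op": "move_arm", "data": {
  "moves": [
    [[0,0,-1],[0,0,0],0],
    [[0,0,-1],[0,0,0],0],
    [[0,0,-1],[0,0,0],0],
    [[0,0,0],[0,0,-10],0],
    [[0,0,0],[0,0,-10],0]
  ]
}}

```text
clock: 41.72
position: [0.5276, 0.216, 0.1655]
ee_rot: [0.976, 0.219, 0.0, 0.0]
ft_force: [-0.5, -0.5, -0.6]
grip_width: 0.181
```

{"op": "move_arm", "data": {
  "moves": [
    [[0,0,0],[0,0,-10],0],
    [[0,0,0],[0,0,-10],0],
    [[0,0,0],[0,0,-10],0],
    [[0,0,0],[0,0,-10],0],
    [[0,0,0],[0,0,-10],0]
  ]
}}

```text
clock: 42.35
position: [0.5276, 0.2158, 0.1652]
ee_rot: [0.792, 0.611, 0.0, 0.001]
ft_force: [1.0, -0.3, -0.2]
grip_width: 0.178
```

{"op": "move_arm", "data": {
  "moves": [
    [[0,0,0],[0,0,-9.8],0]
  ]
}}

```text
clock: 42.48
position: [0.5276, 0.2157, 0.1652]
ee_rot: [0.737, 0.676, -0.0, 0.001]
ft_force: [0.7, 0.2, -0.0]
grip_width: 0.175
```

```bash
python3 -c "
from h import *
go([.564,-.1640,.165],-5.2)
im=cv2.imread('pics/t14.png')
# row profiles (B,G,R) along tray y line through castings
for y in (205,212,222): print(y,[tuple(int(v) for v in im[y,x]) for x in range(390,422,2)])
"
```

```text
at [0.5276 0.2157 0.1652] -4.9 | turn 1 x 0.26 | move 15 x [-1.0, 0.188, 0.001] t 42.5 F [ 0.7  0.2 -0. ] w 0.175
205 [(223, 219, 215), (225, 221, 215), (225, 220, 214), (224, 220, 213), (224, 220, 214), (222, 218, 211), (224, 219, 213), (223, 219, 212), (223, 219, 214), (221, 218, 210), (223, 218, 213), (220, 216, 208), (219, 215, 205), (209, 202, 195), (149, 154, 161), (119, 132, 150)]
212 [(223, 221, 216), (221, 222, 220), (221, 222, 217), (215, 212, 204), (208, 204, 199), (212, 208, 199), (219, 214, 204), (217, 213, 203), (209, 203, 195), (207, 201, 193), (204, 198, 189), (195, 191, 178), (176, 171, 163), (181, 178, 171), (137, 144, 155), (118, 134, 148)]
222 [(195, 205, 200), (178, 188, 187), (176, 187, 186), (219, 227, 227), (221, 229, 228), (220, 223, 221), (223, 218, 212), (225, 219, 214), (224, 220, 214), (224, 220, 213), (221, 219, 210), (218, 214, 203), (175, 171, 163), (173, 172, 170), (120, 131, 146), (116, 127, 142)]
```

```bash
python3 -c "
from h import *
im=cv2.imread('pics/t14.png').astype(int)[180:250,330:430]
b,g,r=im[:,:,0],im[:,:,1],im[:,:,2]
m=((r-b>-4)&(r-b<15)&(g>165)).astype(np.uint8)
n,l,s,ce=cv2.connectedComponentsWithStats(m)
for i in range(1,n):
  if s[i,4]>30: print(s[i],ce[i]+[330,180],ray('top',ce[i]+[330,180],.071))
g8=g.astype(np.uint8)
# darker rim/pan lines: columns profile along row through tray left end, rows along handle col
print('row215',[int(v) for v in g[35,5:60]]);print('col370',[int(v) for v in g[:70,40]])
"
```

```text
[43  1 15  9 79] [380.11392405 184.7721519 ] [ 0.6639 -0.2256]
[ 12  16  56  54 314] [357.24203822 238.99044586] [ 0.5126 -0.163 ]
[ 59  32  13  27 277] [394.55595668 224.90974729] [ 0.553 -0.265]
row215 [137, 137, 135, 135, 130, 135, 129, 133, 134, 133, 144, 181, 221, 232, 230, 218, 206, 216, 221, 228, 231, 231, 231, 231, 231, 231, 230, 231, 231, 231, 232, 231, 233, 232, 231, 232, 231, 232, 231, 231, 230, 231, 230, 226, 216, 206, 196, 166, 140, 165, 207, 220, 210, 191, 188]
col370 [148, 145, 142, 140, 140, 141, 140, 139, 135, 133, 134, 132, 131, 131, 131, 132, 136, 156, 201, 225, 228, 227, 228, 227, 226, 222, 210, 205, 223, 231, 231, 231, 229, 230, 232, 232, 230, 229, 230, 232, 233, 234, 234, 234, 233, 233, 234, 235, 235, 236, 235, 235, 236, 236, 234, 225, 221, 214, 216, 232, 237, 237, 236, 235, 227, 216, 211, 220, 230, 239]
```

{"op": "move_arm", "data": {
  "moves": [
    [[-1,0.188,0],[0,0,0],0],
    [[-1,0.188,0],[0,0,0],0],
    [[-1,0.188,0],[0,0,0],0],
    [[-1,0.188,0],[0,0,0],0],
    [[-1,0.188,0],[0,0,0],0]
  ]
}}

```text
clock: 43.1
position: [0.5395, 0.0883, 0.1652]
ee_rot: [0.739, 0.674, -0.0, 0.0]
ft_force: [0.3, -1.3, -0.3]
grip_width: 0.179
```

{"op": "move_arm", "data": {
  "moves": [
    [[-1,0.188,0],[0,0,0],0],
    [[-1,0.188,0],[0,0,0],0],
    [[-1,0.188,0],[0,0,0],0],
    [[-1,0.188,0],[0,0,0],0],
    [[-1,0.188,0],[0,0,0],0]
  ]
}}

```text
clock: 43.72
position: [0.5512, -0.0382, 0.1652]
ee_rot: [0.739, 0.674, -0.0, 0.0]
ft_force: [0.2, -0.2, -1.2]
grip_width: 0.178
```

{"op": "move_arm", "data": {
  "moves": [
    [[-1,0.188,0],[0,0,0],0],
    [[-1,0.188,0],[0,0,0],0],
    [[-1,0.188,0],[0,0,0],0],
    [[-1,0.188,0],[0,0,0],0],
    [[-1,0.188,0],[0,0,0],0]
  ]
}}

```text
clock: 44.35
position: [0.5632, -0.1647, 0.1652]
ee_rot: [0.739, 0.674, -0.0, 0.0]
ft_force: [0.9, -0.3, 0.2]
grip_width: 0.175
```

{"op": "move_arm", "data": {
  "moves": [
    [[0,0,0.8],[0,0,0],0],
    [[0,0,0.8],[0,0,0],0],
    [[0,0,0],[0,0,0],0]
  ]
}}

```text
clock: 44.72
position: [0.5624, -0.1613, 0.1222]
ee_rot: [0.738, 0.675, -0.001, -0.002]
ft_force: [-0.3, -0.4, -0.2]
grip_width: 0.18
```

```bash
python3 -c "
from h import *
go([.5640,-.1635,.080],-5.2)
"
```

```text
at [ 0.5624 -0.1613  0.1222] -5.1 | turn 1 x 0.10 | move 2 x [-0.04, 0.036, 0.845] t 44.7 F [-0.3 -0.4 -0.2] w 0.18
```

{"op": "move_arm", "data": {
  "moves": [
    [[-0.01,0.03,0.6],[0,0,0],0],
    [[0,0,0.6],[0,0,0],0],
    [[0,0,0.4],[0,0,0],0],
    [[0,0,0.2],[0,0,0],0],
    [[0,0,0],[0,0,0],0]
  ]
}}

```text
clock: 45.35
position: [0.5643, -0.1631, 0.0792]
ee_rot: [0.738, 0.674, -0.0, -0.0]
ft_force: [-1.4, -0.0, 0.2]
grip_width: 0.175
```

{"op": "move_arm", "data": {
  "moves": [
    [[0,0,0],[0,0,0],0.3],
    [[0,0,0],[0,0,0],0.4],
    [[0,0,0],[0,0,0],0.4],
    [[0,0,-0.3],[0,0,0],0.4],
    [[0,0,-0.8],[0,0,0],0.4]
  ]
}}

```text
clock: 45.98
position: [0.5639, -0.163, 0.1074]
ee_rot: [0.738, 0.674, -0.0, -0.0]
ft_force: [-0.2, 0.3, -0.4]
grip_width: 0.397
```

{"op": "move_arm", "data": {
  "moves": [
    [[0,0,-1],[0,0,0],0.6],
    [[0,0,-1],[0,0,0],0.6],
    [[0,0,-0.4],[0,0,0],0.6],
    [[0,0,0],[0,0,0],0.6]
  ]
}}

```text
clock: 46.48
position: [0.5648, -0.1631, 0.1677]
ee_rot: [0.738, 0.675, 0.001, 0.0]
ft_force: [0.5, -0.4, -0.0]
grip_width: 0.597
```

```bash
python3 -c "
from h import *
go([.5665,.2205,.165],-85)
"
```

```text
at [ 0.5648 -0.1631  0.1677] -5.2 | turn 8 x 9.98 | move 16 x [0.088, -0.955, 0.007] t 46.5 F [ 0.5 -0.4 -0. ] w 0.597
```

{"op": "move_arm", "data": {
  "moves": [
    [[0,0,0],[0,0,9.98],0.6],
    [[0,0,0],[0,0,9.98],0.6],
    [[0,0,0],[0,0,9.98],0.6],
    [[0,0,0],[0,0,9.98],0.6],
    [[0,0,0],[0,0,9.98],0.6]
  ]
}}

```text
clock: 47.1
position: [0.5639, -0.1629, 0.1659]
ee_rot: [0.955, 0.297, -0.001, -0.0]
ft_force: [-0.9, 0.2, 0.1]
grip_width: 0.602
```

{"op": "move_arm", "data": {
  "moves": [
    [[0,0,0],[0,0,9.98],0.6],
    [[0,0,0],[0,0,9.98],0.6],
    [[0,0,0],[0,0,9.98],0.6],
    [[0.09,-0.957,0.007],[0,0,0],0.6],
    [[0.09,-0.957,0.007],[0,0,0],0.6]
  ]
}}

```text
clock: 47.72
position: [0.5641, -0.1145, 0.1655]
ee_rot: [0.999, 0.043, -0.001, 0.0]
ft_force: [0.0, 0.2, 0.4]
grip_width: 0.606
```

{"op": "move_arm", "data": {
  "moves": [
    [[0.09,-0.957,0.007],[0,0,0],0.6],
    [[0.09,-0.957,0.007],[0,0,0],0.6],
    [[0.09,-0.957,0.007],[0,0,0],0.6],
    [[0.09,-0.957,0.007],[0,0,0],0.6],
    [[0.09,-0.957,0.007],[0,0,0],0.6]
  ]
}}

```text
clock: 48.35
position: [0.565, 0.006, 0.1648]
ee_rot: [0.999, 0.044, -0.001, 0.0]
ft_force: [-1.0, 0.4, 0.1]
grip_width: 0.597
```

{"op": "move_arm", "data": {
  "moves": [
    [[0.09,-0.957,0.007],[0,0,0],0.6],
    [[0.09,-0.957,0.007],[0,0,0],0.6],
    [[0.09,-0.957,0.007],[0,0,0],0.6],
    [[0.09,-0.957,0.007],[0,0,0],0.6],
    [[0.09,-0.957,0.007],[0,0,0],0.6]
  ]
}}

```text
clock: 48.98
position: [0.5661, 0.1266, 0.1644]
ee_rot: [0.999, 0.043, -0.0, 0.0]
ft_force: [0.4, -0.5, -0.9]
grip_width: 0.603
```

{"op": "move_arm", "data": {
  "moves": [
    [[0.09,-0.957,0.007],[0,0,0],0.6],
    [[0.09,-0.957,0.007],[0,0,0],0.6],
    [[0.09,-0.957,0.007],[0,0,0],0.6],
    [[0.09,-0.957,0.007],[0,0,0],0.6],
    [[0,0,0.8],[0,0,0],0.6]
  ]
}}

```text
clock: 49.6
position: [0.5675, 0.2245, 0.1442]
ee_rot: [0.999, 0.045, 0.001, -0.0]
ft_force: [-0.9, 0.2, -0.6]
grip_width: 0.6
```

{"op": "move_arm", "data": {
  "moves": [
    [[0,0,0.9],[0,0,0],0.6],
    [[0,0,0.9],[0,0,0],0.6],
    [[0,0,0],[0,0,0],0.6]
  ]
}}

```text
clock: 49.98
position: [0.5658, 0.2203, 0.0969]
ee_rot: [0.999, 0.043, -0.002, 0.001]
ft_force: [-0.2, -0.4, 0.1]
grip_width: 0.604
```

```bash
python3 -c "
from h import *
go([.567,.2215,.0355],-85)
im=camera('top');cv2.imwrite('pics/t15.png',im[:,:,::-1]);im=im.astype(int)[180:250,330:430]
r,g,b=im[:,:,0],im[:,:,1],im[:,:,2]
m=((r-b>-4)&(r-b<15)&(g>165)).astype(np.uint8)
n,l,s,ce=cv2.connectedComponentsWithStats(m)
for i in range(1,n):
  if s[i,4]>30: print(s[i],ray('top',ce[i]+[330,180],.071))
"
```

```text
at [0.5658 0.2203 0.0969] -85.1 | turn 1 x -0.09 | move 3 x [0.017, -0.014, 0.818] t 50.0 F [-0.2 -0.4  0.1] w 0.604
[43  1 16  9 77] [ 0.6639 -0.2261]
[ 12  16  55  54 305] [ 0.5117 -0.1622]
[ 22  27  14  26 276] [ 0.5659 -0.1664]
[ 58  32  14  27 284] [ 0.5523 -0.2647]
```

{"op": "move_arm", "data": {
  "moves": [
    [[0.02,0,0.83],[0,0,0],0.6],
    [[0.02,0,0.83],[0,0,0],0.6],
    [[0,0,0.82],[0,0,0],0.6],
    [[0,0,0],[0,0,0],0],
    [[0,0,0],[0,0,0],0]
  ]
}}

```text
clock: 50.65
position: [0.5682, 0.2218, 0.0375]
ee_rot: [0.999, 0.043, 0.0, -0.0]
ft_force: [-8.2, 22.0, 13.7]
grip_width: 0.184
```

{"op": "move_arm", "data": {
  "moves": [
    [[0,0,0],[0,0,0],0],
    [[0,0,0],[0,0,0],0],
    [[0,0,-0.3],[0,0,0],0],
    [[0,0,-0.8],[0,0,0],0],
    [[0,0,-1],[0,0,0],0]
  ]
}}

```text
clock: 51.28
position: [0.5681, 0.2207, 0.0913]
ee_rot: [0.999, 0.043, 0.0, 0.0]
ft_force: [0.2, 0.2, 0.1]
grip_width: 0.178
```

{"op": "move_arm", "data": {
  "moves": [
    [[0,0,-1],[0,0,0],0],
    [[0,0,-1],[0,0,0],0],
    [[0,0,-1],[0,0,0],0],
    [[0,0,0],[0,0,-10],0],
    [[0,0,0],[0,0,-10],0]
  ]
}}

```text
clock: 51.9
position: [0.5684, 0.2206, 0.1663]
ee_rot: [0.976, 0.219, 0.001, 0.0]
ft_force: [-0.4, -0.2, -0.8]
grip_width: 0.178
```

{"op": "move_arm", "data": {
  "moves": [
    [[0,0,0],[0,0,-10],0],
    [[0,0,0],[0,0,-10],0],
    [[0,0,0],[0,0,-10],0],
    [[0,0,0],[0,0,-10],0],
    [[0,0,0],[0,0,-10],0]
  ]
}}

```text
clock: 52.52
position: [0.5684, 0.2203, 0.1661]
ee_rot: [0.792, 0.61, 0.0, 0.001]
ft_force: [0.5, -0.2, -0.6]
grip_width: 0.179
```

{"op": "move_arm", "data": {
  "moves": [
    [[0,0,0],[0,0,-9.9],0],
    [[0,0,0],[0,0,0],0]
  ]
}}

```text
clock: 52.78
position: [0.5684, 0.2205, 0.1659]
ee_rot: [0.739, 0.674, 0.001, 0.0]
ft_force: [-0.2, 0.0, -0.9]
grip_width: 0.175
```

```bash
python3 -c "
from h import *
go([.5605,-.2,.165],-5.2)
"
```

```text
at [0.5684 0.2205 0.1659] -5.2 | turn 1 x -0.05 | move 17 x [-0.987, 0.071, 0.002] t 52.8 F [-0.2  0.  -0.9] w 0.175
```

{"op": "move_arm", "data": {
  "moves": [
    [[-0.987,0.071,0],[0,0,0],0],
    [[-0.987,0.071,0],[0,0,0],0],
    [[-0.987,0.071,0],[0,0,0],0],
    [[-0.987,0.071,0],[0,0,0],0],
    [[-0.987,0.071,0],[0,0,0],0]
  ]
}}

```text
clock: 53.4
position: [0.5657, 0.0958, 0.1647]
ee_rot: [0.738, 0.674, 0.0, -0.0]
ft_force: [-0.1, -0.3, -0.7]
grip_width: 0.178
```

{"op": "move_arm", "data": {
  "moves": [
    [[-0.987,0.071,0],[0,0,0],0],
    [[-0.987,0.071,0],[0,0,0],0],
    [[-0.987,0.071,0],[0,0,0],0],
    [[-0.987,0.071,0],[0,0,0],0],
    [[-0.987,0.071,0],[0,0,0],0]
  ]
}}

```text
clock: 54.02
position: [0.5633, -0.0278, 0.1646]
ee_rot: [0.738, 0.674, 0.0, -0.0]
ft_force: [-0.2, -0.4, -0.9]
grip_width: 0.179
```

{"op": "move_arm", "data": {
  "moves": [
    [[-0.987,0.071,0],[0,0,0],0],
    [[-0.987,0.071,0],[0,0,0],0],
    [[-0.987,0.071,0],[0,0,0],0],
    [[-0.987,0.071,0],[0,0,0],0],
    [[-0.987,0.071,0],[0,0,0],0]
  ]
}}

```text
clock: 54.65
position: [0.5609, -0.1514, 0.1646]
ee_rot: [0.738, 0.674, 0.0, -0.0]
ft_force: [-0.9, -0.4, -1.6]
grip_width: 0.171
```

{"op": "move_arm", "data": {
  "moves": [
    [[-0.987,0.071,0],[0,0,0],0],
    [[-0.987,0.071,0],[0,0,0],0],
    [[0,0,0.5],[0,0,0],0],
    [[0,0,0],[0,0,0],0],
    [[0,0,0],[0,0,0],0]
  ]
}}

```text
clock: 55.28
position: [0.5607, -0.1981, 0.152]
ee_rot: [0.738, 0.675, 0.0, -0.0]
ft_force: [0.4, 0.4, -1.3]
grip_width: 0.178
```

```bash
python3 -c "
from h import *
go([.5605,-.2,.078],-5.2)
im=camera('top');cv2.imwrite('pics/t16.png',im[:,:,::-1]);print(im[215,335:380,1])
"
```

```text
at [ 0.5607 -0.1981  0.152 ] -5.0 | turn 1 x 0.16 | move 3 x [-0.026, -0.001, 0.986] t 55.3 F [ 0.4  0.4 -1.3] w 0.178
[138 134 136 133 134 135 134 131 129 130 143 176 216 230 231 217 203 201
 192 203 222 226 211 178 150 146 152 148 147 149 149 153 156 158 162 164
 162 170 172 170 176 176 179 178 183]
```

{"op": "move_arm", "data": {
  "moves": [
    [[-0.05,0,0.7],[0,0,0],0],
    [[0,0,0.8],[0,0,0],0],
    [[0,0,0.7],[0,0,0],0],
    [[0,0,0.5],[0,0,0],0],
    [[0,0,0.26],[0,0,0],0]
  ]
}}

```text
clock: 55.95
position: [0.5602, -0.2002, 0.0771]
ee_rot: [0.738, 0.675, -0.0, -0.0]
ft_force: [-1.8, -0.9, 1.5]
grip_width: 0.176
```

{"op": "move_arm", "data": {
  "moves": [
    [[0,0,0],[0,0,0],0],
    [[0,0,0],[0,0,0],0.3],
    [[0,0,0],[0,0,0],0.4],
    [[0,0,0],[0,0,0],0.4],
    [[0,0,-0.3],[0,0,0],0.4]
  ]
}}

```text
clock: 56.58
position: [0.5603, -0.2, 0.0856]
ee_rot: [0.738, 0.675, -0.0, -0.0]
ft_force: [0.4, 0.6, -0.9]
grip_width: 0.402
```

{"op": "move_arm", "data": {
  "moves": [
    [[0,0,-1],[0,0,0],0.4],
    [[0,0,-1],[0,0,0],0.6],
    [[0,0,-1],[0,0,0],0.6],
    [[0,0,-0.3],[0,0,0],0.6],
    [[0,0,0],[0,0,0],0.6]
  ]
}}

```text
clock: 57.2
position: [0.5606, -0.2001, 0.1681]
ee_rot: [0.738, 0.675, 0.0, 0.0]
ft_force: [-0.2, -0.1, -0.3]
grip_width: 0.599
```

```bash
python3 -c "
from h import *
go([.607,.2245,.165],-85)
"
```

```text
at [ 0.5606 -0.2001  0.1681] -5.1 | turn 8 x 9.99 | move 17 x [0.196, -0.986, 0.007] t 57.2 F [-0.2 -0.1 -0.3] w 0.599
```

{"op": "move_arm", "data": {
  "moves": [
    [[0,0,0],[0,0,9.99],0.6],
    [[0,0,0],[0,0,9.99],0.6],
    [[0,0,0],[0,0,9.99],0.6],
    [[0,0,0],[0,0,9.99],0.6],
    [[0,0,0],[0,0,9.99],0.6]
  ]
}}

```text
clock: 57.82
position: [0.56, -0.2, 0.1669]
ee_rot: [0.955, 0.297, -0.001, -0.0]
ft_force: [0.3, -0.6, 0.7]
grip_width: 0.607
```

{"op": "move_arm", "data": {
  "moves": [
    [[0,0,0],[0,0,9.99],0.6],
    [[0,0,0],[0,0,9.99],0.6],
    [[0,0,0],[0,0,9.99],0.6],
    [[0.196,-0.986,0.007],[0,0,0],0.6],
    [[0.196,-0.986,0.007],[0,0,0],0.6]
  ]
}}

```text
clock: 58.45
position: [0.5655, -0.1498, 0.1665]
ee_rot: [0.999, 0.043, -0.001, 0.0]
ft_force: [0.1, -0.3, 0.5]
grip_width: 0.601
```

{"op": "move_arm", "data": {
  "moves": [
    [[0.196,-0.986,0.007],[0,0,0],0.6],
    [[0.196,-0.986,0.007],[0,0,0],0.6],
    [[0.196,-0.986,0.007],[0,0,0],0.6],
    [[0.196,-0.986,0.007],[0,0,0],0.6],
    [[0.196,-0.986,0.007],[0,0,0],0.6]
  ]
}}

```text
clock: 59.08
position: [0.5793, -0.0245, 0.1657]
ee_rot: [0.999, 0.043, -0.001, 0.0]
ft_force: [-0.4, -0.6, 0.7]
grip_width: 0.599
```

{"op": "move_arm", "data": {
  "moves": [
    [[0.196,-0.986,0.007],[0,0,0],0.6],
    [[0.196,-0.986,0.007],[0,0,0],0.6],
    [[0.196,-0.986,0.007],[0,0,0],0.6],
    [[0.196,-0.986,0.007],[0,0,0],0.6],
    [[0.196,-0.986,0.007],[0,0,0],0.6]
  ]
}}

```text
clock: 59.7
position: [0.5931, 0.1005, 0.165]
ee_rot: [0.999, 0.043, -0.001, 0.0]
ft_force: [0.1, -0.9, -0.4]
grip_width: 0.602
```

{"op": "move_arm", "data": {
  "moves": [
    [[0.196,-0.986,0.007],[0,0,0],0.6],
    [[0.196,-0.986,0.007],[0,0,0],0.6],
    [[0.196,-0.986,0.007],[0,0,0],0.6],
    [[0.196,-0.986,0.007],[0,0,0],0.6],
    [[0.196,-0.986,0.007],[0,0,0],0.6]
  ]
}}

```text
clock: 60.32
position: [0.6074, 0.2262, 0.1651]
ee_rot: [0.999, 0.043, 0.0, -0.0]
ft_force: [0.9, 0.1, 0.1]
grip_width: 0.602
```

{"op": "move_arm", "data": {
  "moves": [
    [[0,0,0.9],[0,0,0],0.6],
    [[0,0,0.9],[0,0,0],0.6],
    [[0,0,0.9],[0,0,0],0.6],
    [[0,0,0],[0,0,0],0.6]
  ]
}}

```text
clock: 60.82
position: [0.6061, 0.2236, 0.0953]
ee_rot: [0.999, 0.043, -0.002, 0.001]
ft_force: [0.1, -0.4, 0.7]
grip_width: 0.599
```

```bash
python3 -c "
from h import *
go([.607,.2245,.0355],-85)
im=camera('top');cv2.imwrite('pics/t17.png',im[:,:,::-1]);im=im.astype(int)[180:250,330:430]
r,g,b=im[:,:,0],im[:,:,1],im[:,:,2]
m=((r-b>-4)&(r-b<15)&(g>165)).astype(np.uint8)
n,l,s,ce=cv2.connectedComponentsWithStats(m)
for i in range(1,n):
  if s[i,4]>30: print(s[i],ray('top',ce[i]+[330,180],.071))
"
```

```text
at [0.6061 0.2236 0.0953] -85.1 | turn 1 x -0.10 | move 3 x [0.013, -0.011, 0.798] t 60.8 F [ 0.1 -0.4  0.7] w 0.599
[43  1 16  9 80] [ 0.6642 -0.2261]
[ 12  15  54  55 301] [ 0.5119 -0.1618]
[ 22  27  14  26 275] [ 0.5656 -0.1661]
[ 36  29  13  26 277] [ 0.5613 -0.2037]
[ 58  32  13  27 277] [ 0.5523 -0.2644]
```

{"op": "move_arm", "data": {
  "moves": [
    [[0.02,0,0.81],[0,0,0],0.6],
    [[0.01,0,0.81],[0,0,0],0.6],
    [[0,0,0.8],[0,0,0],0.6],
    [[0,0,0],[0,0,0],0],
    [[0,0,0],[0,0,0],0]
  ]
}}

```text
clock: 61.5
position: [0.6081, 0.2254, 0.0377]
ee_rot: [0.999, 0.043, 0.0, -0.001]
ft_force: [-8.5, 20.5, 10.5]
grip_width: 0.184
```

{"op": "move_arm", "data": {
  "moves": [
    [[0,0,0],[0,0,0],0],
    [[0,0,0],[0,0,0],0],
    [[0,0,-0.3],[0,0,0],0],
    [[0,0,-0.8],[0,0,0],0],
    [[0,0,-1],[0,0,0],0]
  ]
}}

```text
clock: 62.12
position: [0.6082, 0.223, 0.0912]
ee_rot: [0.999, 0.043, 0.0, 0.001]
ft_force: [-0.0, 0.9, -0.5]
grip_width: 0.18
```

{"op": "move_arm", "data": {
  "moves": [
    [[0,0,-1],[0,0,0],0],
    [[0,0,-1],[0,0,0],0],
    [[0,0,-1],[0,0,0],0],
    [[0,0,0],[0,0,-10],0],
    [[0,0,0],[0,0,-10],0]
  ]
}}

```text
clock: 62.75
position: [0.6086, 0.2228, 0.1663]
ee_rot: [0.976, 0.218, 0.001, 0.001]
ft_force: [0.4, 0.5, -0.1]
grip_width: 0.176
```

{"op": "move_arm", "data": {
  "moves": [
    [[0,0,0],[0,0,-10],0],
    [[0,0,0],[0,0,-10],0],
    [[0,0,0],[0,0,-10],0],
    [[0,0,0],[0,0,-10],0],
    [[0,0,0],[0,0,-10],0]
  ]
}}

```text
clock: 63.38
position: [0.6085, 0.2226, 0.166]
ee_rot: [0.792, 0.61, 0.0, 0.001]
ft_force: [0.2, 0.7, -0.2]
grip_width: 0.18
```

{"op": "move_arm", "data": {
  "moves": [
    [[0,0,0],[0,0,-9.9],0],
    [[0,0,0],[0,0,0],0]
  ]
}}

```text
clock: 63.62
position: [0.6085, 0.2229, 0.1659]
ee_rot: [0.739, 0.674, 0.0, 0.0]
ft_force: [0.8, -0.2, -0.5]
grip_width: 0.179
```

```bash
python3 -c "
from h import *
go([.552,-.2962,.165],-5.2)
"
```

```text
at [0.6085 0.2229 0.1659] -5.3 | turn 1 x -0.11 | move 21 x [-0.994, -0.018, 0.002] t 63.6 F [ 0.8 -0.2 -0.5] w 0.179
```

{"op": "move_arm", "data": {
  "moves": [
    [[-0.994,-0.018,0],[0,0,0],0],
    [[-0.994,-0.018,0],[0,0,0],0],
    [[-0.994,-0.018,0],[0,0,0],0],
    [[-0.994,-0.018,0],[0,0,0],0],
    [[-0.994,-0.018,0],[0,0,0],0]
  ]
}}

```text
clock: 64.25
position: [0.5944, 0.0991, 0.1647]
ee_rot: [0.738, 0.674, 0.0, -0.0]
ft_force: [1.1, 0.0, -0.7]
grip_width: 0.18
```

{"op": "move_arm", "data": {
  "moves": [
    [[-0.994,-0.018,0],[0,0,0],0],
    [[-0.994,-0.018,0],[0,0,0],0],
    [[-0.994,-0.018,0],[0,0,0],0],
    [[-0.994,-0.018,0],[0,0,0],0],
    [[-0.994,-0.018,0],[0,0,0],0]
  ]
}}

```text
clock: 64.88
position: [0.5809, -0.0242, 0.1646]
ee_rot: [0.738, 0.675, 0.0, -0.0]
ft_force: [0.7, 0.6, 0.0]
grip_width: 0.176
```

{"op": "move_arm", "data": {
  "moves": [
    [[-0.994,-0.018,0],[0,0,0],0],
    [[-0.994,-0.018,0],[0,0,0],0],
    [[-0.994,-0.018,0],[0,0,0],0],
    [[-0.994,-0.018,0],[0,0,0],0],
    [[-0.994,-0.018,0],[0,0,0],0]
  ]
}}

```text
clock: 65.5
position: [0.5674, -0.1477, 0.1646]
ee_rot: [0.738, 0.675, 0.0, -0.0]
ft_force: [0.2, 0.1, -1.0]
grip_width: 0.175
```

{"op": "move_arm", "data": {
  "moves": [
    [[-0.994,-0.018,0],[0,0,0],0],
    [[-0.994,-0.018,0],[0,0,0],0],
    [[-0.994,-0.018,0],[0,0,0],0],
    [[-0.994,-0.018,0],[0,0,0],0],
    [[-0.994,-0.018,0],[0,0,0],0]
  ]
}}

```text
clock: 66.12
position: [0.5539, -0.2712, 0.1646]
ee_rot: [0.738, 0.675, -0.0, -0.0]
ft_force: [-0.9, -0.7, -0.1]
grip_width: 0.179
```

{"op": "move_arm", "data": {
  "moves": [
    [[-0.994,-0.018,0],[0,0,0],0],
    [[0,0,0.8],[0,0,0],0],
    [[0,0,0],[0,0,0],0],
    [[0,0,0],[0,0,0],0]
  ]
}}

```text
clock: 66.62
position: [0.5522, -0.2934, 0.1444]
ee_rot: [0.738, 0.675, 0.0, -0.0]
ft_force: [0.5, 0.6, -0.3]
grip_width: 0.173
```

```bash
python3 -c "
from h import *
go([.552,-.2962,.0765],-5.2)
im=camera('top');print(im[215,335:360,1])
"
```

```text
at [ 0.5522 -0.2934  0.1444] -5.1 | turn 1 x 0.15 | move 3 x [-0.037, 0.001, 0.905] t 66.6 F [ 0.5  0.6 -0.3] w 0.173
[139 134 131 134 134 131 130 131 130 131 142 179 216 227 229 217 202 205
 201 205 222 228 226 224 224]
```

{"op": "move_arm", "data": {
  "moves": [
    [[-0.08,0,0.6],[0,0,0],0],
    [[0,0,0.7],[0,0,0],0],
    [[0,0,0.6],[0,0,0],0],
    [[0,0,0.2],[0,0,0],0],
    [[0,0,0],[0,0,0],0]
  ]
}}

```text
clock: 67.3
position: [0.5515, -0.2964, 0.0917]
ee_rot: [0.738, 0.675, -0.0, -0.0]
ft_force: [0.2, -0.5, -0.9]
grip_width: 0.173
```

```bash
python3 -c "
from h import *
go([.552,-.2962,.0765],-5.2)
"
```

```text
at [ 0.5515 -0.2964  0.0917] -5.1 | turn 1 x 0.06 | move 1 x [0.01, 0.018, 0.609] t 67.3 F [ 0.2 -0.5 -0.9] w 0.173
```

{"op": "move_arm", "data": {
  "moves": [
    [[0,0,0.3],[0,0,0],0],
    [[0,0,0.2],[0,0,0],0],
    [[0,0,0.1],[0,0,0],0],
    [[0,0,0],[0,0,0],0]
  ]
}}

```text
clock: 67.8
position: [0.5517, -0.2963, 0.077]
ee_rot: [0.738, 0.675, 0.0, -0.0]
ft_force: [-1.2, 0.4, -0.3]
grip_width: 0.177
```

{"op": "move_arm", "data": {
  "moves": [
    [[0,0,0],[0,0,0],0.3],
    [[0,0,0],[0,0,0],0.4],
    [[0,0,0],[0,0,0],0.4],
    [[0,0,-0.3],[0,0,0],0.4],
    [[0,0,-1],[0,0,0],0.4]
  ]
}}

```text
clock: 68.42
position: [0.5511, -0.296, 0.1094]
ee_rot: [0.738, 0.675, -0.0, -0.001]
ft_force: [-0.5, -0.1, 0.5]
grip_width: 0.399
```

{"op": "move_arm", "data": {
  "moves": [
    [[0,0,-1],[0,0,0],0.6],
    [[0,0,-1],[0,0,0],1],
    [[0,0,-0.5],[0,0,0],1],
    [[0,0,0],[0,0,0],1]
  ]
}}

```text
clock: 68.92
position: [0.552, -0.2965, 0.1727]
ee_rot: [0.738, 0.675, 0.0, 0.0]
ft_force: [0.2, 0.0, 0.4]
grip_width: 0.999
```

```bash
python3 -c "
from h import *
go([.556,.018,.165],-85)
im=camera('scene');cv2.imwrite('pics/s18.png',im[:,:,::-1])
im=camera('top');cv2.imwrite('pics/t18.png',im[:,:,::-1]);
# cover position: compare with t15
for nm in ('pics/t15.png','pics/t18.png','pics/t9.png'):
  a=cv2.imread(nm).astype(int); d=(a.max(2)<75)[150:270,250:330].astype(np.uint8)
  n,l,s,ce=cv2.connectedComponentsWithStats(d)
  print(nm,[(s[i].tolist(),ce[i].round(1).tolist(),ray('top',ce[i]+[250,150],.08).tolist()) for i in range(1,n) if s[i,4]>25])
"
```

```text
at [ 0.552  -0.2965  0.1727] -5.1 | turn 8 x 9.98 | move 13 x [0.097, -0.963, 0.024] t 68.9 F [0.2 0.  0.4] w 0.999
pics/t15.png [([40, 62, 5, 19, 40], [42.8, 68.8], [0.5635, 0.0131])]
pics/t18.png [([41, 62, 4, 19, 36], [42.9, 69.1], [0.5628, 0.0128])]
pics/t9.png [([41, 62, 4, 15, 32], [42.8, 67.3], [0.5678, 0.0131])]
```

{"op": "move_arm", "data": {
  "moves": [
    [[0,0,0],[0,0,9.98],1],
    [[0,0,0],[0,0,9.98],1],
    [[0,0,0],[0,0,9.98],1],
    [[0,0,0],[0,0,9.98],1],
    [[0,0,0],[0,0,9.98],1]
  ]
}}

```text
clock: 69.65
position: [0.5513, -0.2961, 0.1709]
ee_rot: [0.955, 0.298, -0.001, -0.0]
ft_force: [-0.7, -0.8, -0.8]
grip_width: 0.995
```

{"op": "move_arm", "data": {
  "moves": [
    [[0,0,0],[0,0,9.98],1],
    [[0,0,0],[0,0,9.98],1],
    [[0,0,0],[0,0,9.98],1],
    [[0.097,-0.963,0.024],[0,0,0],1],
    [[0.097,-0.963,0.024],[0,0,0],1]
  ]
}}

```text
clock: 70.28
position: [0.5517, -0.2475, 0.1697]
ee_rot: [0.999, 0.043, -0.001, -0.0]
ft_force: [-0.4, 0.1, 0.4]
grip_width: 0.999
```

{"op": "move_arm", "data": {
  "moves": [
    [[0.097,-0.963,0.024],[0,0,0],1],
    [[0.097,-0.963,0.024],[0,0,0],1],
    [[0.097,-0.963,0.024],[0,0,0],1],
    [[0.097,-0.963,0.024],[0,0,0],1],
    [[0.097,-0.963,0.024],[0,0,0],1]
  ]
}}

```text
clock: 70.9
position: [0.5533, -0.126, 0.1669]
ee_rot: [0.999, 0.044, -0.001, -0.0]
ft_force: [0.1, -0.2, -0.7]
grip_width: 1.001
```

{"op": "move_arm", "data": {
  "moves": [
    [[0.097,-0.963,0.024],[0,0,0],1],
    [[0.097,-0.963,0.024],[0,0,0],1],
    [[0.097,-0.963,0.024],[0,0,0],1],
    [[0.097,-0.963,0.024],[0,0,0],1],
    [[0.097,-0.963,0.024],[0,0,0],1]
  ]
}}

```text
clock: 71.53
position: [0.5548, -0.0051, 0.164]
ee_rot: [0.999, 0.044, -0.001, 0.0]
ft_force: [1.0, 0.1, 0.0]
grip_width: 1.004
```

{"op": "move_arm", "data": {
  "moves": [
    [[0.097,-0.963,0.024],[0,0,0],1],
    [[0,0,0.5],[0,0,0],1],
    [[0,0,0],[0,0,0],1],
    [[0,0,0],[0,0,0],1]
  ]
}}

```text
clock: 72.03
position: [0.5554, 0.0169, 0.1517]
ee_rot: [0.999, 0.043, -0.0, 0.0]
ft_force: [0.2, -0.3, -0.6]
grip_width: 0.999
```

```bash
python3 -c "
from h import *
go([.5568,.018,.057],-85)
a=camera('scene').astype(int);cv2.imwrite('pics/s19.png',a[:,:,::-1].astype(np.uint8))
b=cv2.imread('pics/s18.png')[:,:,::-1].astype(int)
for im in(a,b):
  d=(im.max(2)<60)[130:260,230:320].astype(np.uint8);n,l,s,ce=cv2.connectedComponentsWithStats(d);print([(s[i].tolist()) for i in range(1,n) if s[i,4]>40])
"
```

```text
at [0.5554 0.0169 0.1517] -85.1 | turn 1 x -0.07 | move 4 x [0.015, -0.01, 0.947] t 72.0 F [ 0.2 -0.3 -0.6] w 0.999
[[29, 0, 52, 46, 1035], [47, 59, 20, 20, 240]]
[[48, 59, 18, 20, 211]]
```

Bar is where it was; descend and grip.

{"op": "move_arm", "data": {
  "moves": [
    [[0.03,0,0.9],[0,0,0],1],
    [[0.02,0,0.9],[0,0,0],1],
    [[0,0,0.9],[0,0,0],1],
    [[0,0,0.9],[0,0,0],1],
    [[0,0,0.16],[0,0,0],1]
  ]
}}

```text
clock: 72.7
position: [0.5563, 0.0179, 0.0567]
ee_rot: [0.999, 0.044, -0.001, 0.0]
ft_force: [0.5, -0.4, 0.5]
grip_width: 1.0
```

{"op": "move_arm", "data": {
  "moves": [
    [[0,0,0],[0,0,0],0],
    [[0,0,0],[0,0,0],0],
    [[0,0,0],[0,0,0],0],
    [[0,0,0],[0,0,0],0],
    [[0,0,0],[0,0,0],0]
  ],
  "squeeze": 50
}}

```text
clock: 73.32
position: [0.5573, 0.0185, 0.0583]
ee_rot: [0.999, 0.044, 0.0, -0.0]
ft_force: [-1.9, 1.7, 5.7]
grip_width: 0.175
```

{"op": "move_arm", "data": {
  "moves": [
    [[0,0,0],[0,0,0],0],
    [[0,0,-0.3],[0,0,0],0],
    [[0,0,-0.8],[0,0,0],0],
    [[0,0,-1],[0,0,0],0],
    [[0,0,-1],[0,0,0],0]
  ]
}}

```text
clock: 73.95
position: [0.5569, 0.018, 0.1372]
ee_rot: [0.999, 0.044, 0.0, 0.0]
ft_force: [0.7, 0.5, -1.6]
grip_width: 0.179
```

```bash
python3 -c "
from h import *
go([.547,.219,.132],-85)
"
```

```text
at [0.5569 0.018  0.1372] -85.0 | turn 1 x 0.00 | move 9 x [0.034, -0.894, 0.023] t 74.0 F [ 0.7  0.5 -1.6] w 0.179
```

{"op": "move_arm", "data": {
  "moves": [
    [[0.034,-0.894,0],[0,0,0],0],
    [[0.034,-0.894,0],[0,0,0],0],
    [[0.034,-0.894,0],[0,0,0],0],
    [[0.034,-0.894,0],[0,0,0],0],
    [[0.034,-0.894,0],[0,0,0],0]
  ]
}}

```text
clock: 74.58
position: [0.5513, 0.1314, 0.1355]
ee_rot: [0.999, 0.044, 0.0, -0.0]
ft_force: [0.6, 0.2, -1.5]
grip_width: 0.175
```

{"op": "move_arm", "data": {
  "moves": [
    [[0.034,-0.894,0],[0,0,0],0],
    [[0.034,-0.894,0],[0,0,0],0],
    [[0.034,-0.894,0],[0,0,0],0],
    [[0.034,-0.894,0],[0,0,0],0],
    [[0,0,0.8],[0,0,0],0]
  ]
}}

```text
clock: 75.2
position: [0.5475, 0.2222, 0.1155]
ee_rot: [0.999, 0.046, 0.001, -0.001]
ft_force: [0.0, 0.2, -3.0]
grip_width: 0.171
```

{"op": "move_arm", "data": {
  "moves": [
    [[0,0,0.5],[0,0,0],0],
    [[0,0,0],[0,0,0],0],
    [[0,0,0],[0,0,0],0]
  ]
}}

```text
clock: 75.58
position: [0.5472, 0.2185, 0.1031]
ee_rot: [0.999, 0.043, 0.0, 0.0]
ft_force: [0.3, 0.3, -1.3]
grip_width: 0.173
```

```bash
python3 -c "
from h import *
go([.547,.219,.084],-85)
a=camera('scene');cv2.imwrite('pics/s20.png',a[:,:,::-1]);cv2.imwrite('pics/t20.png',camera('top')[:,:,::-1])
"
```

```text
at [0.5472 0.2185 0.1031] -85.0 | turn 1 x -0.05 | move 1 x [-0.007, -0.019, 0.765] t 75.6 F [ 0.3  0.3 -1.3] w 0.173
```

{"op": "move_arm", "data": {
  "moves": [
    [[0,0,0.4],[0,0,0],0],
    [[0,0,0.25],[0,0,0],0],
    [[0,0,0.15],[0,0,0],0],
    [[0,0,0],[0,0,0],0]
  ]
}}

```text
clock: 76.18
position: [0.5465, 0.2193, 0.0842]
ee_rot: [0.999, 0.044, -0.001, -0.001]
ft_force: [-12.1, -0.4, 21.9]
grip_width: 0.176
```

{"op": "move_arm", "data": {
  "moves": [
    [[0,0,0.05],[0,0,0],0],
    [[0,0,0],[0,0,0],0]
  ]
}}

```text
clock: 76.42
position: [0.5465, 0.2193, 0.0842]
ee_rot: [0.999, 0.044, -0.001, -0.001]
ft_force: [-19.6, -2.6, 36.6]
grip_width: 0.175
```

Contact on the mould; release and rise away.

{"op": "move_arm", "data": {
  "moves": [
    [[0,0,-0.1],[0,0,0],0],
    [[0,0,0],[0,0,0],0.3],
    [[0,0,0],[0,0,0],0.5],
    [[0,0,0],[0,0,0],0.5],
    [[0,0,-0.6],[0,0,0],0.5]
  ]
}}

```text
clock: 77.05
position: [0.5463, 0.2191, 0.0988]
ee_rot: [0.999, 0.044, -0.001, 0.0]
ft_force: [-0.3, 0.9, 0.4]
grip_width: 0.497
```

{"op": "move_arm", "data": {
  "moves": [
    [[0,0,-1],[0,0,0],0.5],
    [[0,0,-1],[0,0,0],0.5],
    [[0,0.9,-1],[0,0,0],0.5],
    [[0,1,0],[0,0,0],0.5],
    [[0,1,0],[0,0,0],0.5]
  ]
}}

```text
clock: 77.68
position: [0.5532, 0.1457, 0.174]
ee_rot: [0.999, 0.044, -0.0, -0.0]
ft_force: [0.6, -0.0, 0.2]
grip_width: 0.5
```

{"op": "move_arm", "data": {
  "moves": [
    [[-0.5,1,0],[0,0,0],0.5],
    [[-0.5,1,0],[0,0,0],0.5],
    [[-0.5,1,0],[0,0,0],0.5],
    [[-0.5,1,0],[0,0,0],0.5],
    [[0,0,0],[0,0,0],0.5]
  ]
}}

```text
clock: 78.3
position: [0.5111, 0.0404, 0.1736]
ee_rot: [0.999, 0.042, -0.001, -0.001]
ft_force: [0.2, 0.6, 0.4]
grip_width: 0.497
```

```bash
python3 -c "
from h import *
go([.547,.219,.084],-85)
a=camera('scene')[:,:,::-1];t=camera('top')[:,:,::-1];cv2.imwrite('pics/s21.png',a);cv2.imwrite('pics/t21.png',t)
z=lambda im,w,h:cv2.resize(im,(w,h),interpolation=cv2.INTER_CUBIC)
A=np.hstack([z(t[175:275,185:265],320,400)[:300] if 0 else z(t[175:275,185:265],240,300),z(t[180:280,330:430],300,300),z(a[130:230,180:260],240,300)])
B=z(a[130:330,150:430],420,300);B2=z(a[200:320,280:420],350,300);B=np.hstack([B,B2,np.zeros((300,780-770,3),np.uint8)])
cv2.imwrite('pics/c22.png',np.vstack([A,B]))
"
```

```text
at [0.5111 0.0404 0.1736] -85.2 | turn 1 x -0.19 | move 7 x [0.293, -0.999, 0.512] t 78.3 F [0.2 0.6 0.4] w 0.497
```

View pics/c22.png

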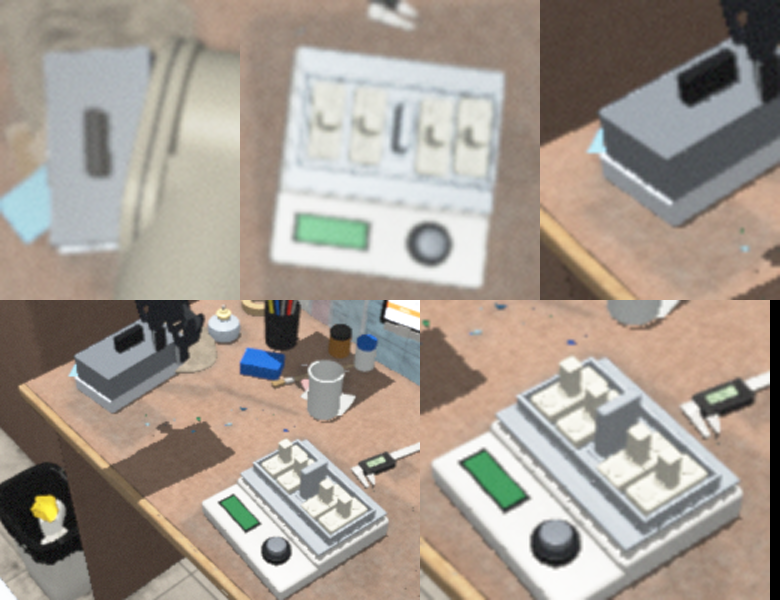

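```bash
python3 -c "
from h import *
f=lambda x,y,z:ray('top',(185+(x+.5)/3-.5,175+(y+.5)/3-.5),z)
A,B,C=f(45,53,.076),f(150,47,.076),f(57,245,.076);print('cover',A,B,C,(B+C)/2)
print('bar',f(97,142,.106))
# top: dark bar component
t=cv2.imread('pics/t21.png').astype(int);d=(t.max(2)<90)[190:260,195:232].astype(np.uint8);n,l,s,ce=cv2.connectedComponentsWithStats(d)
print([(s[i].tolist(),ray('top',ce[i]+[195,190],.103)) for i in range(1,n) if s[i,4]>20])
t=cv2.imread('pics/top0.png').astype(int);d=(t.max(2)<90)[190:260,195:232].astype(np.uint8);n,l,s,ce=cv2.connectedComponentsWithStats(d)
print([(s[i].tolist(),ray('top',ce[i]+[195,190],.103)) for i in range(1,n) if s[i,4]>20])
"
```

```text
cover [0.6322 0.2699] [0.6396 0.1746] [0.4583 0.2498] [0.54895 0.2122 ]
bar [0.5485 0.212 ]
[]
[]
```

```bash
python3 -c "
from h import *
print(hand_in())"
```

```text
the job is handed in; nothing more can be done
None
```

I finished the weighing and handed it in at about 78 s on the clock. No verdict is reported, so the result rests on my own last checks.

- **Tare:** The empty tray was set on the pan about 3 mm from centre by the top view. I pressed the tare button fully down with the castings still under the cover; it reached its stop at 19 N.
- **Knock:** After the tare, while I was bringing the first casting, the tray was knocked about 33 mm aside. I laid that casting in it, lifted the tray by its handle and set it back centred on the pan.
- **Castings:** There were four in the mould. The last picture shows all four flat with stubs up, two each side of the handle, in the tray, which stands square and close to the pan's centre.
- **Cover:** It is back on the mould and looks level. The two position checks disagree by 5–7 mm: the arm released it within 1 mm of my mould-centre estimate, while the top view puts it about 5–7 mm off. Both are inside the 15 mm limit. A colour-mask check of the grip bar found nothing, so it gave no third reading.
- **Bystanders:** In the last picture the lamp, beaker and wax block look to be standing where they were; I did not measure them. The arm was clear of everything at hand-in.

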